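# Change over a pad printer's pen cradle: unload, turn it round, reload and lock it

## Robot

A 6-joint arm with a two-finger parallel gripper is mounted at the origin on the work surface. World frame = base frame: x ahead of the robot, y to its left, z up, the work surface at z = 0. Lengths are in m, angles in rad, forces in N, time in s.
With the tool pointing down it reaches from about 0.35 to 0.775 m from the base axis. Payload 5.5 kg.
Tool frame: the origin (TCP) lies midway between the tips of the shut fingers; the grasp point (between the pads) lies grip_point_offset behind it (grip_point_offset is the distance from the TCP to the grasp point, in m); z points along the fingers, y is the direction in which the jaws open and shut (so a half turn about z gives the same grasp; the last joint's range is limited). The gripper opens to 85 mm and grips with 20 to 120 N. Pads are 22 mm wide; open, the fingers measure 114 mm over their backs; the gripper's body (76 mm by 85 mm) begins 54 mm behind the grasp point. The pads swing forward as they close: fully open they stand 13 mm farther back than shut.
Start: joints at [0.999, 0.313, 0.046, 1.304, 0, 1.431], TCP at [0.241, 0.522, 0.231] pointing down, gripper open.
Joint ranges: [-2.76, 2.76], [-0.86, 1.69], [-1.03, 1.26], [-2.2, 2.34], [-1.47, 1.5], [-3.14, 3.14]. Speed limits (rad/s): [2.57, 2.57, 3.14, 3.14, 3.14, 3.14].

## Interface

Orientations are given as a unit quaternion [w, x, y, z].
In Python, from workcell import * gives the robot as it stands.
- The arm moves only by the tool send_rows, never from a script. Its argument "series" is one flat list of numbers, 7 for each row, row after row: the shift along the tool's x, y, z in cm, then the turn, a rotation vector about the tool's x, y, z in degrees, then the opening, from 0 (shut) to 1 (fully open). A call has 1 to 10 rows; each row is the pose to reach, as a shift and turn from the pose commanded when the call began, along the tool's axes at that moment; what a row does not reach only later rows make up. A row lasts 1/12 s, in which the tool goes at most 41.7 mm and 7.16 degrees, less where a joint would pass 70% of its speed; a pose out of reach is approached as far as the arm can. A call with a gripper value outside its range is refused whole. The fingers move at their own pace and stop on an object; "newtons" is the grip in N (left out, the last holds). Time passes only in rows, so rows that repeat a pose let the fingers close. It gives the time, the measured TCP pose, the force and the opening at its end, in the units of the state.
- get_state(): the state, without advancing time (a new reading comes with each control period).
- read_camera(name): name is "scene" or "side" or "wrist"; returns the picture (400x640x3 uint8, blue, green, red); there is no depth.
- camera_info(name): a dict with "K" (3x3 intrinsics, pixels), "D" ([k1, k2, p1, p2, k3] as OpenCV has them; the pictures are not rectified), "xyz" and "attitude" of the camera in the world. Camera axes: x right, y down, z forward; pixel columns grow to the right and rows downward; lengths in m; the calibration is good to about 2 mm. A picture is of the moment at which its call begins: read the wrist's pose just before it. camera_info takes no time and is no camera call; for the wrist camera it gives the pose at the moment of the call.
- hand_in(): hands the job in, once; it reports no verdict.
Trained networks look in the newest picture that a camera, given by its name, has taken for a name from the list of things; names that differ only in an ending like _2 or _b are one class to them, and where a whole thing is asked for, a point or a joint stands for the part that bears it (a point fixed in the world has none). Each returns a list of dicts, best first, with "p" (0 to 1); they miss things now and then, are a little off and sometimes report something else, mostly with a low value. They report only what shows in the picture. A call takes as long as a camera call. They do not tell look-alikes from the thing itself.
- silhouettes(camera, label): "pixels" (400x640 bool, what is visible of it) and "box" ([left, top, width, height] in pixels, round what is visible of it).
The state is a dict: "clock": time; "joint_pos": joint angles; "qvel": joint speeds; "tau": joint torques, N m; "tcp_pos": TCP position; "orientation": TCP orientation; "wrist_force": force on the tool from outside, world axes, zero at the start; "ft_torque": the same for the moment, N m; "finger_gap": finger opening in m.
Only numpy, scipy, OpenCV 4.12 (cv2) and the standard library are available. Lean on these libraries where they do the work, as an engineer would, in place of code of your own. Each camera call takes 0.05 s, during which the arm holds its last target. There are 200 camera calls.

## Task

First put the printed highlighter pens that lie in the aluminium cradle into the empty cardboard carton, then lift the cradle clear of its blue nest, turn it half a turn and seat it fully home again, so that its upright stop bar is on the side away from the retaining bar. Next lay every pen from the wide cardboard tray into a slot of the cradle, one to a slot, centred lengthwise and either way round. Last, swing the retaining bar by its black knob across the open ends of the slots until it seats in its end detent; leave the ink jar, the rubber print pad and the tape roll where they are.

Things in the scene. Friction and masses are not known exactly. Their poses are not given: they have to be found in the camera images.
- nest: Fixed blue nest, 229 x 165 mm, holding the cradle. Origin: centre of its underside, on the work surface; x along its long side, z up. Pocket 197 (x) x 133 (y) mm, 1.5 mm of play on each side of the cradle; pocket floor 10 mm above the origin, walls to 16 mm, with a 45 degree lead-in ridge on top up to 24 mm. The retaining bar is hinged at its (-x, -y) corner.
- cradle_handle (a point): Loose cradle, 0.45 kg: aluminium deck 194 (x) x 130 (y) x 14 mm. Point: in the upright dark handle plate at its middle (8 mm thick in x, 40 wide in y, top 64 mm over the cradle's underside), 48 mm over the underside, 58 mm over the nest's origin when seated. Axes: cradle's x long, z up; they match the nest's when seated as wanted, and are half a turn off at the start.
- stop_bar (a point): Middle of the cradle's steel stop bar (6 mm thick, top 52 mm over the cradle's underside), which runs along the whole +y edge of the cradle, 62 mm from its centre; the -y edge is open. Wanted: on the nest's +y side.
- slot0 (a point): Where the centre of a seated pen lies in this slot of the cradle: x = -81 mm from the handle, 9 mm lower than the handle point. Pens lie along the cradle's y in two white combs (12 mm thick, 32 mm either side of the middle); slots 24 mm wide, 43 mm apart, with sloping lead-ins. Between the combs (26 mm either side of the middle) fingers have free room down to the deck, 25 mm below this point.
- slot1 (a point): Where the centre of a seated pen lies in this slot of the cradle: x = -38 mm from the handle, 9 mm lower than the handle point. Pens lie along the cradle's y in two white combs (12 mm thick, 32 mm either side of the middle); slots 24 mm wide, 43 mm apart, with sloping lead-ins. Between the combs (26 mm either side of the middle) fingers have free room down to the deck, 25 mm below this point.
- slot2 (a point): Where the centre of a seated pen lies in this slot of the cradle: x = 38 mm from the handle, 9 mm lower than the handle point. Pens lie along the cradle's y in two white combs (12 mm thick, 32 mm either side of the middle); slots 24 mm wide, 43 mm apart, with sloping lead-ins. Between the combs (26 mm either side of the middle) fingers have free room down to the deck, 25 mm below this point.
- slot3 (a point): Where the centre of a seated pen lies in this slot of the cradle: x = 81 mm from the handle, 9 mm lower than the handle point. Pens lie along the cradle's y in two white combs (12 mm thick, 32 mm either side of the middle); slots 24 mm wide, 43 mm apart, with sloping lead-ins. Between the combs (26 mm either side of the middle) fingers have free room down to the deck, 25 mm below this point.
- retain_bar (a joint): Angle of the retaining bar, a level steel bar 200 mm long, 12 mm thick, 14 mm high, 49 mm above the work surface. 0 = along the nest's -y; grows anticlockwise from above to 1.571 = along the nest's +x, across the slots' open ends, at its end stop. Takes about 0.5 N at the knob, 1 to 3 N past the spring detent at 1.2 to 1.4, which then pushes it home and holds it (reads above 1.52).
- bar_hinge (a point): Point on the retaining bar's hinge axis, 49 mm above the work surface, at x = -122, y = -74 mm in the nest; axes as the nest's.
- bar_knob (a point): Centre of the upright black round knob on the retaining bar, 24 mm in diameter, 40 mm tall, 150 mm from the hinge axis and 86 mm above the work surface. The knob stands on a thin stem with its lower end 10 mm above the bar's top.
- pen0_mid (a point): Pen to be loaded (up to four alike; None if absent): grey square-bodied highlighter pen with a black cap, 18 x 18 mm in section, 110 mm long, 40 g, lying in the wide cardboard tray at the start. Point at its centre; its y axis runs along its length (cap at +y), x and z across.
- pen1_mid (a point): Pen to be loaded (up to four alike; None if absent): grey square-bodied highlighter pen with a black cap, 18 x 18 mm in section, 110 mm long, 40 g, lying in the wide cardboard tray at the start. Point at its centre; its y axis runs along its length (cap at +y), x and z across.
- pen2_mid (a point): Pen to be loaded (up to four alike; None if absent): grey square-bodied highlighter pen with a black cap, 18 x 18 mm in section, 110 mm long, 40 g, lying in the wide cardboard tray at the start. Point at its centre; its y axis runs along its length (cap at +y), x and z across.
- pen3_mid (a point): Pen to be loaded (up to four alike; None if absent): grey square-bodied highlighter pen with a black cap, 18 x 18 mm in section, 110 mm long, 40 g, lying in the wide cardboard tray at the start. Point at its centre; its y axis runs along its length (cap at +y), x and z across.
- done0_mid (a point): Printed pen (one or two of these; None if absent), lying in a slot of the cradle at the start: same shape as the other pens, 18 x 18 x 110 mm, 40 g. Point at its centre; its y axis runs along its length.
- done1_mid (a point): Printed pen (one or two of these; None if absent), lying in a slot of the cradle at the start: same shape as the other pens, 18 x 18 x 110 mm, 40 g. Point at its centre; its y axis runs along its length.
- done2_mid (a point): Printed pen (one or two of these; None if absent), lying in a slot of the cradle at the start: same shape as the other pens, 18 x 18 x 110 mm, 40 g. Point at its centre; its y axis runs along its length.
- carton: Fixed open cardboard carton, empty at the start, for the printed pens: 170 (x) x 150 (y) mm, walls 30 mm high and 4 mm thick, floor 4 mm thick. Origin: centre of its underside, on the work surface.
- tray: Fixed shallow cardboard tray, 340 (x) x 170 (y) mm, walls 26 mm high and 4 mm thick, floor 4 mm thick. Origin: centre of its underside, on the work surface.
- ink_jar: Bystander: closed ink jar, 68 mm in diameter, 85 mm tall; origin at the centre of its underside.
- print_pad: Bystander: reddish rubber print pad, a blunt cone 64 mm wide and 50 mm tall; origin at the centre of its underside.
- tape_roll: Bystander: roll of tape lying flat, 84 mm in diameter, 24 mm tall; origin at the centre of its underside.
Not all that is in view belongs to the job. What is shaped like the part that bears pen2_mid but orange or purple is not meant.

How it is judged:
On the way, in this order (a step that is already met when the one before it is completed fails the run):
1. every printed pen lies in the carton (x of done0_mid in the frame of carton between -0.075 and 0.075 m and y of done0_mid in the frame of carton between -0.067 and 0.067 m and z of each of done0_mid, done1_mid, done2_mid in the frame of carton below 0.045 m and x of done1_mid in the frame of carton between -0.075 and 0.075 m and y of done1_mid in the frame of carton between -0.067 and 0.067 m and x of done2_mid in the frame of carton between -0.075 and 0.075 m and y of done2_mid in the frame of carton between -0.067 and 0.067 m), for 0.2 s.
2. the cradle is lifted clear of the nest (z of cradle_handle in the frame of nest above 0.08 m), for 0.1 s.
3. the cradle is seated home in the nest, stop bar away from the retaining bar (x of cradle_handle in the frame of nest between -0.004 and 0.004 m and y of cradle_handle in the frame of nest between -0.004 and 0.004 m and z of cradle_handle in the frame of nest between 0.054 and 0.0615 m and angle between cradle_handle's own z axis and vertical below 0.03 rad and y of stop_bar in the frame of nest above 0.05 m), for 0.2 s.
4. every pen lies in a slot of the seated cradle (all of step 3 and (x of pen0_mid in the frame of cradle_handle between -0.087 and -0.075 m or x of pen0_mid in the frame of cradle_handle between -0.044 and -0.032 m or x of pen0_mid in the frame of cradle_handle between 0.032 and 0.044 m or x of pen0_mid in the frame of cradle_handle between 0.075 and 0.087 m) and y of pen0_mid in the frame of cradle_handle between -0.014 and 0.014 m and z of pen0_mid in the frame of cradle_handle between -0.013 and -0.004 m and angle between the y axis of each of pen0_mid, pen1_mid, pen2_mid, pen3_mid and the y axis of cradle_handle, either way round below 0.12 rad and (x of pen1_mid in the frame of cradle_handle between -0.087 and -0.075 m or x of pen1_mid in the frame of cradle_handle between -0.044 and -0.032 m or x of pen1_mid in the frame of cradle_handle between 0.032 and 0.044 m or x of pen1_mid in the frame of cradle_handle between 0.075 and 0.087 m) and y of pen1_mid in the frame of cradle_handle between -0.014 and 0.014 m and z of pen1_mid in the frame of cradle_handle between -0.013 and -0.004 m and (x of pen2_mid in the frame of cradle_handle between -0.087 and -0.075 m or x of pen2_mid in the frame of cradle_handle between -0.044 and -0.032 m or x of pen2_mid in the frame of cradle_handle between 0.032 and 0.044 m or x of pen2_mid in the frame of cradle_handle between 0.075 and 0.087 m) and y of pen2_mid in the frame of cradle_handle between -0.014 and 0.014 m and z of pen2_mid in the frame of cradle_handle between -0.013 and -0.004 m and (x of pen3_mid in the frame of cradle_handle between -0.087 and -0.075 m or x of pen3_mid in the frame of cradle_handle between -0.044 and -0.032 m or x of pen3_mid in the frame of cradle_handle between 0.032 and 0.044 m or x of pen3_mid in the frame of cradle_handle between 0.075 and 0.087 m) and y of pen3_mid in the frame of cradle_handle between -0.014 and 0.014 m and z of pen3_mid in the frame of cradle_handle between -0.013 and -0.004 m), for 0.2 s.
5. the retaining bar is seated in its end detent (value of joint retain_bar above 1.52 rad), for 0.2 s.
At the end, for the whole second after the job is handed in: Printed pens in the carton; cradle flat on the pocket floor (within 4 mm), stop bar on the nest's +y side; every pen present in a slot of its own (within 6 mm across, 14 mm lengthwise, 5 mm in height, 0.12 rad); retaining bar seated past its detent (above 1.52 rad) (all of step 1 and all of step 4 and value of joint retain_bar above 1.52 rad); the robot touches nothing.
It fails at once if a bystander (ink jar, print pad or tape roll) is pushed more than 30 mm (distance of any of ink_jar, print_pad, tape_roll from where it was at the start of the episode above 0.03 m).
Of pen0, pen1, pen2, pen3 only 3 to 4 are there at a start; the rules pass over those that are not, and their reading is None.
Of done0, done1, done2 only 1 to 2 are there at a start; the rules pass over those that are not, and their reading is None.
At some moment in a run one of pen0, pen1, pen2, pen3 may be knocked a few centimetres aside while the robot is not near it.
Once in a run the grip may slacken for a moment while it holds something.
It also fails if it takes over 210 s, if anything falls off the work surface, if the arm or the gripper's body presses on something with over 40 N, if the wrist force passes 120 N, or if a joint passes its speed limit or range.

## Working session

There is one attempt and no reset: what is moved stays moved. The work goes in short steps, Python scripts to look and compute and a tool call to move; the robot and the scene stay as the last step left them, time stands still between calls to the robot, and variables do not carry over. Pictures are saved under pics/ and viewed, about 12 in all and at most 16, crops included, and the job is handed in when it is done.

Besides the shell and the picture viewer there is one more tool, called after "Request:" as a command line: name --argument value ..., lists and objects as JSON in quotes. send_rows: Moves the arm, as the interface text tells. Its arguments: {"type":"object","properties":{"series":{"type":"array"},"newtons":{"type":"number"}},"required":["series"]}

```bash
mkdir -p pics; ls; python3 - <<'E'
from workcell import *
import cv2
s=get_state();print(s)
for n in("scene","side","wrist"):
    im=read_camera(n);cv2.imwrite(f"pics/{n}0.png",im);print(n,camera_info(n))
E
```

```text
pics
{'clock': 0.0, 'joint_pos': array([9.99421417e-01, 3.13987861e-01, 4.49802915e-02, 1.30360914e+00,
       1.97479436e-05, 1.43121804e+00]), 'qvel': array([ 0.00079003, -0.00023174,  0.00092608, -0.00010796, -0.00043744,
        0.00046827]), 'tau': array([-1.25552192e-04, -4.80627394e+01,  2.98535675e+01,  1.95768150e-02,
       -2.33346482e-04, -9.34185209e-07]), 'tcp_pos': array([0.24035087, 0.52179132, 0.23041655]), 'orientation': array([-3.26037682e-04,  2.14224893e-01,  9.76783941e-01, -8.49851883e-04]), 'wrist_force': array([-0.83594732,  0.11222961,  0.1581329 ]), 'ft_torque': array([ 0.011001  , -0.09336616, -0.03236619]), 'finger_gap': 0.0853155204315079}
scene {'K': array([[493.10967308,   0.        , 323.31850702],
       [  0.        , 493.10967308, 189.2228438 ],
       [  0.        ,   0.        ,   1.        ]]), 'D': array([0.03102329, 0.        , 0.        , 0.        , 0.        ]), 'xyz': array([1.14768028, 0.98689702, 1.06725744]), 'attitude': array([-0.11246995,  0.25144814,  0.88250097, -0.38120386])}
side {'K': array([[473.87714988,   0.        , 323.78641408],
       [  0.        , 473.87714988, 195.12314298],
       [  0.        ,   0.        ,   1.        ]]), 'D': array([-0.11580772,  0.        ,  0.        ,  0.        ,  0.        ]), 'xyz': array([ 0.48777437, -1.28962093,  0.8723889 ]), 'attitude': array([-0.50271768,  0.86326175, -0.04307409,  0.01409642])}
wrist {'K': array([[352.11514632,   0.        , 318.44801285],
       [  0.        , 352.11514632, 202.76526281],
       [  0.        ,   0.        ,   1.        ]]), 'D': array([-0.03747535,  0.        ,  0.        ,  0.        ,  0.        ]), 'xyz': array([0.17239612, 0.55337646, 0.37383338]), 'attitude': array([0.1266283 , 0.83261393, 0.53319717, 0.08012551])}
```

View pics/scene0.png

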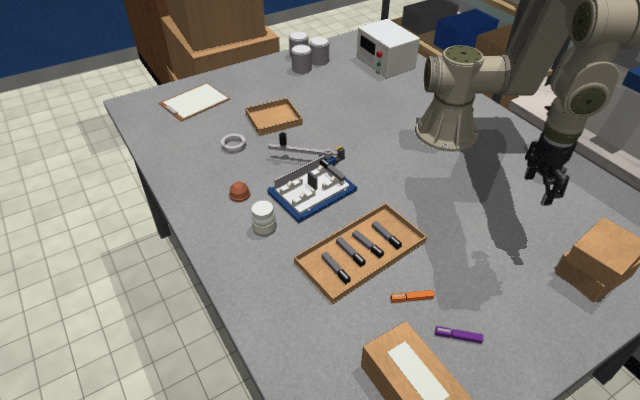

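View pics/side0.png

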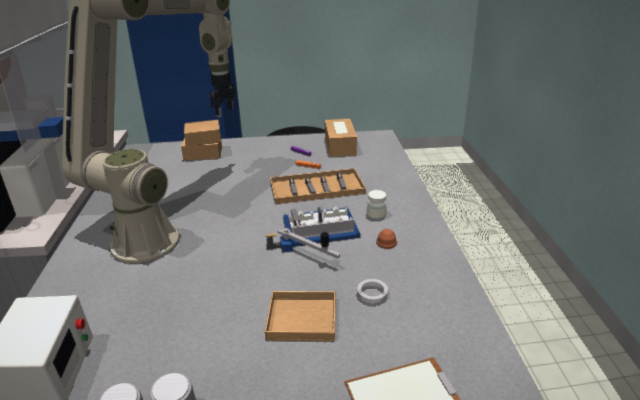

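```bash
cat > h.py <<'E'
from workcell import *
import numpy as np,cv2
from scipy.spatial.transform import Rotation as R
def rot(q): return R.from_quat(np.r_[q[1:],q[0]])
def ray(n,uv,ci=None):
    c=ci or camera_info(n)
    p=cv2.undistortPoints(np.array(uv,float).reshape(-1,1,2),c["K"],c["D"])[:,0]
    d=rot(c["attitude"]).apply(np.c_[p,np.ones(len(p))]);return np.array(c["xyz"]),d
def onz(n,uv,z,ci=None):
    o,d=ray(n,uv,ci);z=np.broadcast_to(z,len(d));return o+d*((z-o[2])/d[:,2])[:,None]
def proj(n,P,ci=None):
    c=ci or camera_info(n);r=rot(c["attitude"]).inv()
    return cv2.projectPoints((r.apply(np.atleast_2d(P)-c["xyz"])),np.zeros(3),np.zeros(3),c["K"],c["D"])[0][:,0]
def topquad(n,s,z):
    # min-area rectangle of the mask's border put on plane z
    cs,_=cv2.findContours(s["pixels"].astype(np.uint8),0,1);c=max(cs,key=cv2.contourArea)[:,0]
    P=onz(n,c,z)[:,:2];return cv2.minAreaRect((P*1000).astype(np.float32))
E
python3 - <<'E'
from h import *
import workcell
print([k for k in dir(workcell) if k[0]!='_'], getattr(workcell,'grip_point_offset',None))
Z={"nest":.02,"cradle_handle":.07,"stop_bar":.06,"bar_knob":.1,"retain_bar":.056,"pen0_mid":.018,"done0_mid":.05,"carton":.03,"tray":.026,"ink_jar":.085,"print_pad":.05,"tape_roll":.024}
for n in("scene","side"):
    print(n)
    for l,z in Z.items():
        for s in silhouettes(n,l):
            if s["p"]<.2: continue
            r=topquad(n,s,z);v,u=np.nonzero(s["pixels"]);print(l,round(s["p"],2),s["box"],"rect",np.round(r[0]),np.round(r[1]),round(r[2],1))
E
```

```text
['MotionError', 'camera_info', 'get_state', 'grip_point_offset', 'hand_in', 'read_camera', 'silhouettes'] 0.0187
scene
nest 0.76 [268.1, 134.3, 91.2, 90.0] rect [581.  27.] [234. 182.] 5.8
nest 0.73 [250.3, 199.5, 29.1, 37.8] rect [763.  54.] [147.  68.] 68.2
cradle_handle 0.63 [276.9, 156.0, 70.1, 58.2] rect [597.  45.] [208. 167.] 5.3
cradle_handle 0.21 [266.3, 131.9, 89.4, 88.7] rect [609.  70.] [223. 175.] 6.9
stop_bar 0.94 [275.4, 155.0, 76.0, 59.6] rect [590.  36.] [212. 167.] 6.7
stop_bar 0.65 [350.4, 231.5, 33.0, 25.5] rect [585. 321.] [ 27. 111.] 10.1
stop_bar 0.22 [220.5, 134.2, 26.5, 20.0] rect [ 708. -264.] [104.  74.] 74.9
bar_knob 0.97 [267.0, 133.6, 67.8, 20.4] rect [560. -75.] [ 94. 209.] 27.5
retain_bar 0.74 [269.8, 134.8, 66.4, 21.9] rect [ 536. -124.] [ 96. 216.] 27.0
pen0_mid 0.69 [352.8, 230.5, 29.4, 26.4] rect [562. 293.] [ 27. 116.] 9.6
pen0_mid 0.57 [298.4, 206.7, 131.9, 94.5] rect [585. 301.] [357. 191.] 5.7
pen0_mid 0.26 [274.7, 155.1, 74.1, 58.9] rect [564.  -4.] [225. 176.] 6.4
carton 0.63 [247.0, 98.9, 55.1, 36.7] rect [ 501. -374.] [188. 176.] 83.3
tray 
[... 566 characters left out ...]
9.] [200. 158.] 7.1
bar_knob 0.87 [277.4, 229.6, 64.2, 26.1] rect [ 538. -176.] [ 89. 221.] 51.7
retain_bar 0.58 [273.9, 233.0, 66.0, 25.6] rect [ 544. -114.] [ 86. 222.] 51.4
pen0_mid 0.73 [276.9, 232.0, 63.4, 25.4] rect [544. -62.] [ 86. 230.] 50.6
carton 0.64 [265.3, 288.3, 70.8, 56.5] rect [ 493. -406.] [181. 169.] 82.9
tray 0.91 [269.1, 167.3, 96.4, 36.4] rect [582. 275.] [346. 213.] 6.1
ink_jar 0.83 [364.5, 189.1, 22.3, 32.1] rect [760.   8.] [184.  63.] 75.0
print_pad 0.59 [335.6, 170.4, 12.1, 19.8] rect [670. 253.] [ 24. 128.] 0.1
print_pad 0.52 [376.5, 229.7, 19.1, 20.2] rect [ 768. -134.] [100.  59.] 63.7
tape_roll 0.68 [355.6, 280.2, 32.0, 28.2] rect [ 686. -337.] [105.  81.] 81.5
```

Look-alikes (scene): the orange pen (412,296) and purple pen (459,334) lie outside the tray. The grey/black pens in the tray are at (336,266), (350,250), (367,243), (386,235), and a dark printed pen sits in the cradle at about (332,170). The carton is the small box at (273,116). Next I'll work out the wrist camera's mounting for a close look.

```bash
cat >> h.py <<'E'
def tool(): s=get_state();return s["tcp_pos"],rot(s["orientation"])
def down(th):  # tool orientation pointing down, tool x at world angle th (deg)
    t=np.radians(th);x=np.array([np.cos(t),np.sin(t),0]);z=np.array([0,0,-1.]);return R.from_matrix(np.c_[x,np.cross(z,x),z])
def go(P,th,name="",frm=None):
    p,r=frm or tool();t=down(th);sh=r.inv().apply(np.array(P)-p)*100;rv=(r.inv()*t).as_rotvec(degrees=True)
    print(name,"shift cm",np.round(sh,2),"turn",np.round(rv,1));return np.array(P),t
E
python3 - <<'E'
from h import *
p,r=tool();c=camera_info("wrist")
print("cam in tool",r.inv().apply(c["xyz"]-p)); print((r.inv()*rot(c["attitude"])).as_matrix().round(3)); print("tool",r.as_matrix().round(3))
cands=[(.585,.0,.33,96),(.585,.12,.38,96),(.585,.12,.38,-84),(.5,.13,.38,186)]
for x,y,z,th in cands:
    t=down(th);M=r.inv()*rot(c["attitude"]);cc=dict(c);cc["xyz"]=np.array([x,y,z])+t.apply(r.inv().apply(c["xyz"]-p));q=(t*M).as_quat();cc["attitude"]=np.r_[q[3],q[:3]]
    print((x,y,z,th),onz("wrist",[[0,0],[639,0],[639,399],[0,399],[320,200]],0.03,cc)[:,:2].round(2).tolist())
go((.585,.0,.33),96,"A");go((.585,.12,.36),-84,"C")
E
```

```text
cam in tool [ 7.50011403e-02 -7.54340241e-05 -1.43208954e-01]
[[-0.    -0.955 -0.296]
 [ 1.    -0.    -0.   ]
 [ 0.    -0.296  0.955]]
tool [[-0.908  0.418  0.   ]
 [ 0.418  0.908  0.   ]
 [-0.     0.    -1.   ]]
(0.585, 0.0, 0.33, 96) [[0.2, 0.14], [0.94, 0.22], [1.17, -0.35], [0.09, -0.46], [0.59, -0.06]]
(0.585, 0.12, 0.38, 96) [[0.15, 0.27], [0.98, 0.36], [1.23, -0.28], [0.04, -0.4], [0.59, 0.05]]
(0.585, 0.12, 0.38, -84) [[1.02, -0.03], [0.19, -0.12], [-0.06, 0.52], [1.13, 0.64], [0.58, 0.19]]
(0.5, 0.13, 0.38, 186) [[0.35, -0.3], [0.26, 0.52], [0.9, 0.78], [1.02, -0.42], [0.57, 0.14]]
A shift cm [-53.13 -33.02  -9.87] turn [ 0.  -0.  59.3]
C shift cm [-48.11 -22.12 -12.87] turn [   0.     0.  -120.7]
```

Request:
send_rows --series '[-35, -14, -12, 0, 0, 0, 1, -35, -14, -12, 0, 0, 0, 1, -35, -14, -12, 0, 0, 0, 1, -35, -14, -12, 0, 0, 0, 1, -35, -14, -12, 0, 0, 0, 1, -35, -14, -12, 0, 0, 0, 1, -35, -14, -12, 0, 0, 0, 1, -35, -14, -12, 0, 0, 0, 1, -35, -14, -12, 0, 0, 0, 1, -35, -14, -12, 0, 0, 0, 1]' --newtons 40

```text
clock: 2.18
tcp_pos: [0.503, 0.2454, 0.3527]
orientation: [0.001, 0.216, 0.976, 0.0]
wrist_force: [-0.0, 0.8, 0.7]
finger_gap: 0.0853
```

Request:
send_rows --series '[-12, -5.4, -3, 0, 0, 59.3, 1, -12, -5.4, -3, 0, 0, 59.3, 1, -12, -5.4, -3, 0, 0, 59.3, 1, -12, -5.4, -3, 0, 0, 59.3, 1, -12, -5.4, -3, 0, 0, 59.3, 1, -12, -5.4, -3, 0, 0, 59.3, 1, -12, -5.4, -3, 0, 0, 59.3, 1, -12, -5.4, -3, 0, 0, 59.3, 1, -12, -5.4, -3, 0, 0, 59.3, 1, -12, -5.4, -3, 0, 0, 59.3, 1]'

```text
clock: 3.02
tcp_pos: [0.5864, 0.1493, 0.3813]
orientation: [-0.0, 0.67, 0.743, 0.0]
wrist_force: [-0.1, -1.3, 0.7]
finger_gap: 0.0853
```

```bash
python3 - <<'E'
from h import *
s=get_state();print(s["clock"],s["tcp_pos"],s["joint_pos"].round(2))
im=read_camera("wrist");cv2.imwrite("pics/w1.png",im);c=camera_info("wrist");np.save("w1.npy",c,allow_pickle=True)
Z={"nest":.02,"cradle_handle":.07,"stop_bar":.06,"bar_knob":.1,"retain_bar":.056,"pen0_mid":.022,"done0_mid":.06,"tray":.026}
for l,z in Z.items():
    for q in silhouettes("wrist",l):
        if q["p"]>.3: r=topquad("wrist",q,z);print(l,round(q["p"],2),q["box"],np.round(r[0]),np.round(r[1]),round(r[2],1))
E
```

```text
3.0167 [0.58638431 0.14929099 0.38125536] [0.12 0.4  0.54 1.71 0.   1.58]
nest 0.82 [193.2, 175.4, 186.5, 197.4] [571. -75.] [258. 356.] 6.4
nest 0.62 [342.7, 1.2, 16.8, 90.2] [615. 287.] [ 21. 111.] 3.8
cradle_handle 0.63 [235.9, 190.0, 132.9, 95.0] [574.  28.] [188. 143.] 6.7
stop_bar 0.86 [233.3, 186.4, 136.4, 102.4] [577.  24.] [194. 147.] 6.1
bar_knob 0.91 [217.3, 275.4, 98.2, 96.0] [ 528. -105.] [ 50. 198.] 44.8
retain_bar 0.82 [216.6, 278.0, 96.2, 97.4] [ 526. -136.] [ 59. 218.] 42.4
retain_bar 0.35 [296.9, 0.1, 20.2, 88.1] [561. 282.] [17. 99.] 10.0
pen0_mid 0.61 [298.6, 0.0, 16.9, 84.4] [560. 287.] [ 19. 104.] 9.7
done0_mid 0.47 [196.3, 0.0, 265.4, 106.3] [586. 273.] [320. 122.] 6.0
tray 0.73 [198.3, 0.0, 263.3, 109.9] [587. 276.] [341. 131.] 6.0
```

View pics/w1.png

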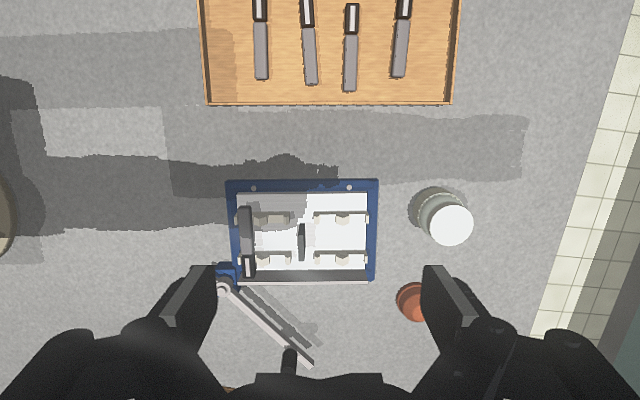

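One printed pen (dark, left slot at (246,240)); the stop bar is at the bottom (-y) side, and four grey pens are in the tray. Now closer views.

Request:
send_rows --series '[-10, -1, 10, 0, 0, 0, 1, -10, -1, 10, 0, 0, 0, 1, -10, -1, 10, 0, 0, 0, 1, -10, -1, 10, 0, 0, 0, 1, -10, -1, 10, 0, 0, 0, 1, -10, -1, 10, 0, 0, 0, 1]'

```text
clock: 3.97
tcp_pos: [0.5863, 0.0483, 0.2808]
orientation: [-0.001, 0.67, 0.742, -0.0]
wrist_force: [0.3, -0.5, -0.1]
finger_gap: 0.0853
```

```bash
cat >> h.py <<'E'
def shot(tag):
    c=camera_info("wrist");im=read_camera("wrist");cv2.imwrite(f"pics/{tag}.png",im);np.save(tag+".npy",c,allow_pickle=True);return im,c
def load(tag): return cv2.imread(f"pics/{tag}.png"),np.load(tag+".npy",allow_pickle=True).item()
def quad(mask,c,z):
    cs,_=cv2.findContours(mask.astype(np.uint8),0,1);k=max(cs,key=cv2.contourArea)[:,0]
    return cv2.minAreaRect((onz("wrist",k,z,c)[:,:2]*1000).astype(np.float32))
E
python3 - <<'E'
from h import *
im,c=shot("w2")
h=cv2.cvtColor(im,cv2.COLOR_BGR2HSV);m=(cv2.inRange(h,(100,120,30),(125,255,255)))
n,l,st,ce=cv2.connectedComponentsWithStats(m)
i=1+st[1:,4].argmax();print(st[i]);
for z in(.0,.016,.024):print(z,quad(l==i,c,z))
print(tool()[0])
E
```

```text
[217 248   4   8  18]
0.0 ((467.4582824707031, -88.32760620117188), (3.9833426475524902, 10.187237739562988), 0.9607122540473938)
0.016 ((471.6800537109375, -80.34825897216797), (3.8330416679382324, 9.80290412902832), 0.9609838128089905)
0.024 ((473.7909240722656, -76.35858917236328), (3.757906436920166, 9.610740661621094), 0.961127758026123)
[0.58696679 0.04902143 0.28202219]
```

View pics/w2.png

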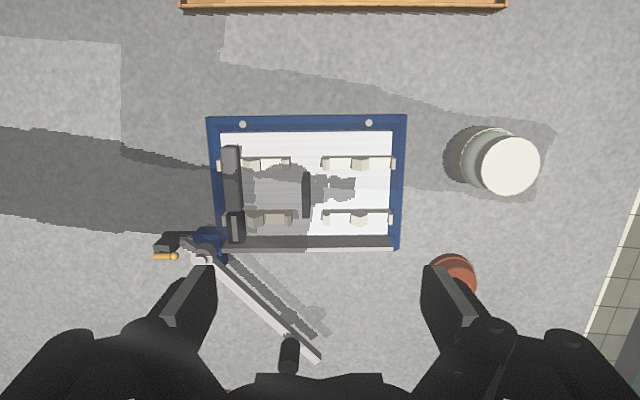

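Request:
send_rows --series '[28, 2, -3, 0, 0, 0, 1, 28, 2, -3, 0, 0, 0, 1, 28, 2, -3, 0, 0, 0, 1, 28, 2, -3, 0, 0, 0, 1, 28, 2, -3, 0, 0, 0, 1, 28, 2, -3, 0, 0, 0, 1, 28, 2, -3, 0, 0, 0, 1, 28, 2, -3, 0, 0, 0, 1, 28, 2, -3, 0, 0, 0, 1, 28, 2, -3, 0, 0, 0, 1]'

```text
clock: 4.85
tcp_pos: [0.5774, 0.3305, 0.3123]
orientation: [0.0, 0.669, 0.744, 0.001]
wrist_force: [0.5, 0.2, 0.1]
finger_gap: 0.0858
```

```bash
python3 - <<'E'
from h import *
im,c=shot("w3");print(tool()[0])
for q in silhouettes("wrist","pen0_mid"):
    r=quad(q["pixels"],c,.022);print(round(q["p"],2),q["box"],np.round(r[0],1),np.round(r[1],1),round(r[2],1))
E
```

```text
[0.57759125 0.32956237 0.31216909]
0.69 [291.5, 141.0, 20.1, 87.4] [560.  291.6] [ 20.1 112.2] 10.4
0.3 [224.3, 329.1, 138.6, 60.8] [571.4  31.2] [205.  110.4] 6.2
```

View pics/w3.png

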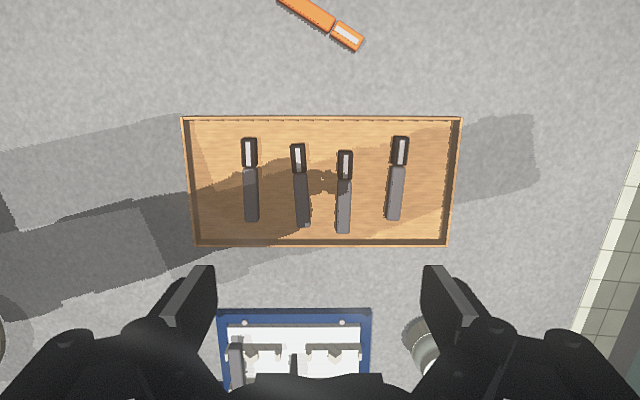

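```bash
python3 - <<'E'
from h import *
im,c=load("w2");a=im.astype(int)
m=((a[:,:,0]>a[:,:,2]+30)&(a[:,:,0]>60)&(a[:,:,0]>a[:,:,1]+15)).astype(np.uint8)
m[:, :200]=0; m[230:,:225]=0;m[260:]=0
n,l,st,ce=cv2.connectedComponentsWithStats(m);print(st[st[:,4]>100])
k=cv2.morphologyEx(m,cv2.MORPH_OPEN,np.ones((3,3)))
ys,xs=np.nonzero(k);pts=np.c_[xs,ys]
hull=cv2.convexHull(pts)[:,0]
ap=cv2.approxPolyDP(hull.reshape(-1,1,2).astype(np.int32),6,True)[:,0];print(ap.tolist())
for z in(.016,.024):
    P=onz("wrist",ap,z,c)[:,:2]*1000;print(z,P.round(1).tolist())
print("handle top ends",onz("wrist",[[306,172],[306,216]],.074,c).round(4).tolist())
print("stopbar top",onz("wrist",[[222,249],[394,250]],.062,c).round(4).tolist())
print("done pen",onz("wrist",[[232,147],[236,241]],.067,c).round(4).tolist())
print("hinge",onz("wrist",[[203,258]],.062,c).round(4),"knob",onz("wrist",[[290,342]],.106,c).round(4),"bar end",onz("wrist",[[318,358]],.056,c).round(4))
im,c=load("w3")
for u in[[249,138],[252,221]],[[298,144],[305,227]],[[346,151],[343,233]],[[400,136],[393,220]]:
    P=onz("wrist",u,.022,c)[:,:2];d=P[0]-P[1];print("pen",P.mean(0).round(4),"len",np.hypot(*d).round(4),"ang",np.degrees(np.arctan2(d[1],d[0])).round(1))
print("carton side",onz("side",[[270,293],[335,293],[336,338],[267,338]],[.03,.03,.03,.03]).round(3).tolist())
E
```

```text
[[     0      0    640    400 250962]
 [   205    115    202    136   5037]]
[[406, 115], [397, 249], [215, 210], [205, 117]]
0.016 [[679.5, 110.8], [697.0, -53.5], [466.5, -24.9], [453.1, 85.5]]
0.024 [[677.5, 111.1], [694.7, -50.0], [468.7, -22.0], [455.6, 86.2]]
handle top ends [[0.574, 0.0464, 0.074], [0.5783, -0.0007, 0.074]]
stopbar top [[0.4877, -0.0539, 0.062], [0.6805, -0.0351, 0.062]]
done pen [[0.4967, 0.063, 0.067], [0.5042, -0.0402, 0.067]]
hinge [[ 0.4663 -0.0675  0.062 ]] knob [[ 0.5744 -0.1355  0.106 ]] bar end [[ 0.6111 -0.1971  0.056 ]]
pen [0.4961 0.2914] len 0.108 ang 94.9
pen [0.5612 0.2904] len 0.1092 ang 99.9
pen [0.6165 0.2876] len 0.1089 ang 95.3
pen [0.6796 0.3128] len 0.1091 ang 95.1
carton side [[0.414, -0.319, 0.03], [0.586, -0.338, 0.03], [0.571, -0.497, 0.03], [0.408, -0.48, 0.03]]
```

```bash
cat >> h.py <<'E'
NC=np.array([.5748,.0161]);NY=6.25
def nw(x,y): t=np.radians(NY);return NC+[x*np.cos(t)-y*np.sin(t),x*np.sin(t)+y*np.cos(t)]
def chain(*steps):
    f=tool()
    for n,P,th in steps: f=go(P,th,n,f)
CT=np.array([.492,-.403])
E
python3 - <<'E'
from h import *
p=nw(-81,0) if 0 else nw(-.081,0)
chain(("above",(*p,.15),96.25),("down",(*p,.037),96.25),("up",(*p,.16),96.25),("carton",(*CT,.16),96.25),("lower",(*CT,.012),96.25))
E
```

```text
above shift cm [-31.13 -11.64  16.19] turn [ 0.1 -0.  -0.3]
down shift cm [ 0.   0.  11.3] turn [0. 0. 0.]
up shift cm [  0.    0.  -12.3] turn [0. 0. 0.]
carton shift cm [-40.76  -4.69   0.  ] turn [0. 0. 0.]
lower shift cm [ 0.   0.  14.8] turn [0. 0. 0.]
```

Request:
send_rows --series '[-31.1, -11.6, 16.2, 0, 0, -0.3, 0.5, -31.1, -11.6, 16.2, 0, 0, -0.3, 0.5, -31.1, -11.6, 16.2, 0, 0, -0.3, 0.5, -31.1, -11.6, 16.2, 0, 0, -0.3, 0.5, -31.1, -11.6, 16.2, 0, 0, -0.3, 0.5, -31.1, -11.6, 16.2, 0, 0, -0.3, 0.5, -31.1, -11.6, 16.2, 0, 0, -0.3, 0.5, -31.1, -11.6, 16.2, 0, 0, -0.3, 0.5, -31.1, -11.6, 16.2, 0, 0, -0.3, 0.5, -31.1, -11.6, 16.2, 0, 0, -0.3, 0.5]'

```text
clock: 5.78
tcp_pos: [0.4905, 0.0027, 0.1466]
orientation: [-0.002, 0.67, 0.742, -0.002]
wrist_force: [-0.8, 0.4, -0.2]
finger_gap: 0.0426
```

```bash
python3 - <<'E'
from h import *
im,c=shot("w4");p=nw(-.081,0)
cv2.imwrite("pics/w4c.png",cv2.resize(im[100:400,100:540],None,fx=1.5,fy=1.5))
chain(("down",(*p,.037),96.25))
E
```

```text
down shift cm [ 0.24  0.28 11.11] turn [-0.2 -0.  -0.4]
```

View pics/w4c.png

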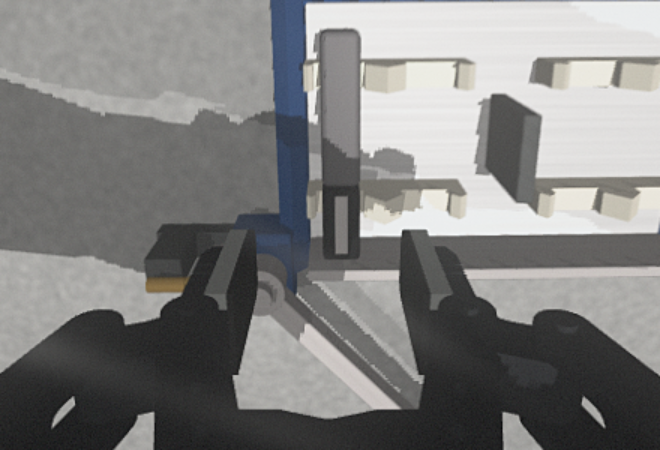

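The close crop shows the grey/black printed pen at crop (341,145), centred between the jaws, so I'm gripping it.

Request:
send_rows --series '[0.2, 0.1, 4, 0, 0, 0, 0.5, 0.2, 0.1, 8, 0, 0, 0, 0.5, 0.2, 0.1, 10, 0, 0, 0, 0.5, 0.2, 0.1, 11.1, 0, 0, 0, 0.5, 0.2, 0.1, 11.1, 0, 0, 0, 0.5, 0.2, 0.1, 11.1, 0, 0, 0, 0, 0.2, 0.1, 11.1, 0, 0, 0, 0, 0.2, 0.1, 11.1, 0, 0, 0, 0, 0.2, 0.1, 11.1, 0, 0, 0, 0, 0.2, 0.1, 11.1, 0, 0, 0, 0]'

```text
clock: 6.67
tcp_pos: [0.4969, 0.0101, 0.04]
orientation: [0.001, 0.667, 0.745, 0.001]
wrist_force: [0.1, 0.2, 7.0]
finger_gap: 0.0167
```

Request:
send_rows --series '[0, 0, -2, 0, 0, 0, 0, 0, 0, -4, 0, 0, 0, 0, 0, 0, -8, 0, 0, 0, 0, 0, 0, -12, 0, 0, 0, 0, 0, 0, -12, 0, 0, 0, 0, 0, 0, -12, 0, 0, 0, 0]'

```text
clock: 7.17
tcp_pos: [0.4976, 0.0099, 0.1614]
orientation: [0.003, 0.667, 0.745, 0.002]
wrist_force: [-0.2, -0.1, -0.7]
finger_gap: 0.0171
```

```bash
python3 - <<'E'
from h import *
chain(("carton",(*CT,.16),96.25),("lower",(*CT,.012),96.25))
E
```

```text
carton shift cm [-40.98  -5.06   0.17] turn [0.4 0.1 0. ]
lower shift cm [ 0.   0.  14.8] turn [0. 0. 0.]
```

Request:
send_rows --series '[-41, -5, 0, 0, 0, 0, 0, -41, -5, 0, 0, 0, 0, 0, -41, -5, 0, 0, 0, 0, 0, -41, -5, 0, 0, 0, 0, 0, -41, -5, 0, 0, 0, 0, 0, -41, -5, 0, 0, 0, 0, 0, -41, -5, 0, 0, 0, 0, 0, -41, -5, 0, 0, 0, 0, 0, -41, -5, 0, 0, 0, 0, 0, -41, -5, 0, 0, 0, 0, 0]'

```text
clock: 8.0
tcp_pos: [0.4891, -0.4047, 0.1563]
orientation: [-0.001, 0.668, 0.744, 0.0]
wrist_force: [0.7, -0.4, -1.4]
finger_gap: 0.017
```

```bash
python3 - <<'E'
from h import *
im,c=shot("w5");print(tool()[0],get_state()["finger_gap"])
r=silhouettes("wrist","carton")
for q in r[:2]: print(q["p"],q["box"],quad(q["pixels"],c,.03))
chain(("c",(*CT,.16),96.25))
E
```

```text
[ 0.48895131 -0.41215725  0.15570717] 0.016859398742817066
0.94 [206.5, 60.0, 253.1, 228.2] ((494.202392578125, -395.9037780761719), (149.93472290039062, 170.7781982421875), 82.98905181884766)
0.6 [516.7, 66.6, 116.7, 104.6] ((678.0645751953125, -325.36297607421875), (81.4365005493164, 92.13690948486328), 79.35783386230469)
c shift cm [ 0.5   0.35 -0.45] turn [-0.1  0.  -0.3]
```

View pics/w5.png

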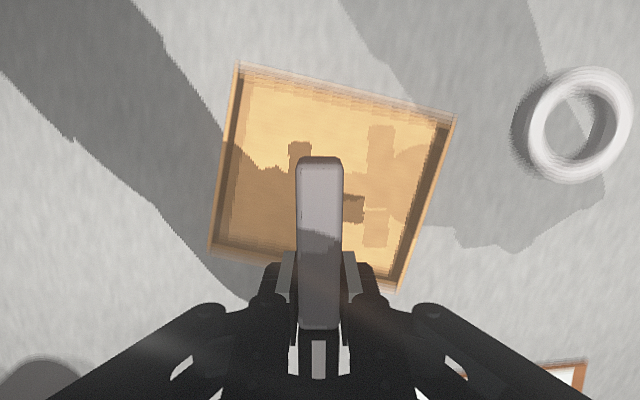

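Carton (150 x 171 mm) is centred at (0.494,-0.396), with the pen held lengthwise above it. Lowering and releasing.

Request:
send_rows --series '[1.5, 0.7, 3, 0, 0, 6, 0, 1.5, 0.7, 6, 0, 0, 13, 0, 1.5, 0.7, 10, 0, 0, 13, 0, 1.5, 0.7, 13, 0, 0, 13, 0, 1.5, 0.7, 14.2, 0, 0, 13, 0, 1.5, 0.7, 14.2, 0, 0, 13, 0, 1.5, 0.7, 14.2, 0, 0, 13, 0.4, 1.5, 0.7, 14.2, 0, 0, 13, 0.4, 1.5, 0.7, 14.2, 0, 0, 13, 0.4, 1.5, 0.7, 14.2, 0, 0, 13, 0.4]'

```text
clock: 8.93
tcp_pos: [0.4969, -0.3884, 0.0186]
orientation: [0.002, 0.747, 0.664, 0.0]
wrist_force: [-0.6, 0.8, 0.8]
finger_gap: 0.0341
```

Request:
send_rows --series '[0, 0, -3, 0, 0, 0, 0.4, 0, 0, -7, 0, 0, 0, 0.4, 0, 0, -11, 0, 0, 0, 0.4, 0, 0, -15, 0, 0, 0, 0.4, 0, 0, -18, 0, 0, 0, 0.4, 0, 0, -18, 0, 0, 0, 0.4]'

```text
clock: 9.43
tcp_pos: [0.4986, -0.3901, 0.2062]
orientation: [0.008, 0.747, 0.664, 0.0]
wrist_force: [0.7, -0.9, 0.3]
finger_gap: 0.0343
```

```bash
python3 - <<'E'
from h import *
im,c=shot("w6");print(tool()[0])
r=silhouettes("wrist","done0_mid")
for q in r[:2]: print(q["p"],q["box"],quad(q["pixels"],c,.022))
H=nw(0,0)
chain(("mid",(*H,.20),96.25),("above",(*H,.12),96.25))
E
```

```text
[ 0.49779454 -0.38932734  0.20266384]
mid shift cm [41.08  3.   -0.18] turn [  0.3   0.3 -13. ]
above shift cm [0. 0. 8.] turn [0. 0. 0.]
```

View pics/w6.png

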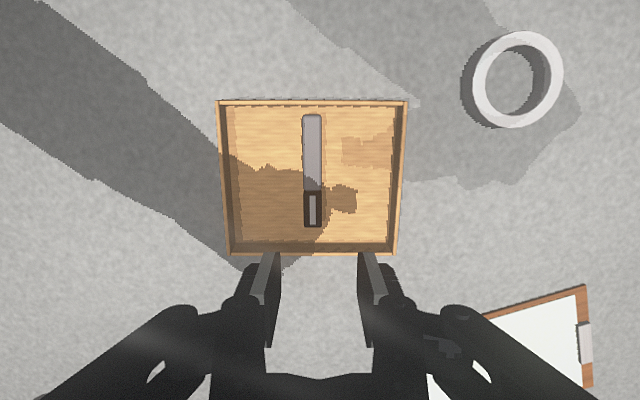

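Request:
send_rows --series '[41.1, 3, 0, 0, 0, -13, 0.5, 41.1, 3, 0, 0, 0, -13, 0.5, 41.1, 3, 0, 0, 0, -13, 0.5, 41.1, 3, 0, 0, 0, -13, 0.5, 41.1, 3, 0, 0, 0, -13, 0.5, 41.1, 3, 0, 0, 0, -13, 0.5, 41.1, 3, 0, 0, 0, -13, 0.5, 41.1, 3, 0, 0, 0, -13, 0.5, 41.1, 3, 0, 0, 0, -13, 0.5, 41.1, 3, 0, 0, 0, -13, 0.5]'

```text
clock: 10.37
tcp_pos: [0.5728, 0.0201, 0.1951]
orientation: [-0.001, 0.667, 0.745, -0.0]
wrist_force: [0.8, -0.5, -0.1]
finger_gap: 0.0428
```

Request:
send_rows --series '[0, 0, 6, 0, 0, 0, 0.5, 0, 0, 6, 0, 0, 0, 0.5, 0, 0, 6, 0, 0, 0, 0.5, 0, 0, 6, 0, 0, 0, 0.5]'

```text
clock: 10.7
tcp_pos: [0.5718, 0.0179, 0.1345]
orientation: [-0.002, 0.667, 0.745, -0.001]
wrist_force: [-0.4, -0.4, 1.4]
finger_gap: 0.043
```

```bash
python3 - <<'E'
from h import *
im,c=shot("w7");print(tool()[0]);cv2.imwrite("pics/w7c.png",cv2.resize(im[100:400,120:560],None,fx=1.5,fy=1.5))
chain(("down",(*nw(0,0),.039),96.25))
E
```

```text
[0.57319885 0.01731148 0.1361554 ]
down shift cm [-0.14  0.16  9.72] turn [-0.1 -0.  -0. ]
```

View pics/w7c.png

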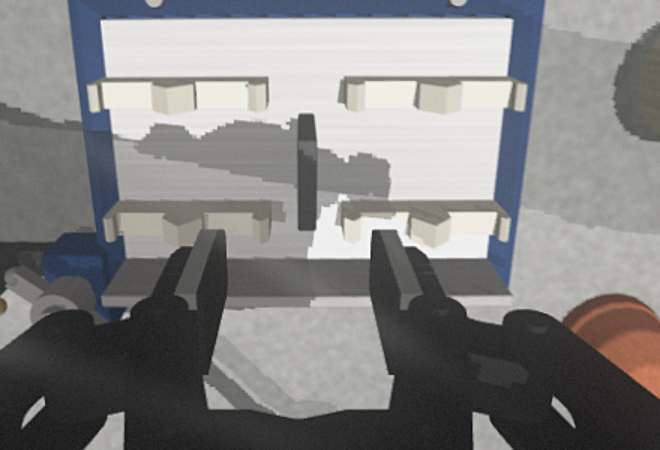

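```bash
python3 - <<'E'
from h import *
im,c=load("w7")
f=lambda u,z:onz("wrist",[[120+a/1.5,100+b/1.5] for a,b in u],z,c)[:,:2].round(4).tolist()
P=f([(307,230)],.074);print("handle -y end",P)
print("deck +y corners",f([(102,17),(512,17)],.024))
print("stop bar top outer edge",f([(103,296),(511,293)],.062), "inner",f([(112,260),(500,259)],.062))
g=cv2.cvtColor(im,6)
for y in(225,235,245):print(y,g[y,310:340].tolist())
E
```

```text
handle -y end [[0.5784, -0.0031]]
deck +y corners [[0.4735, 0.0713], [0.6647, 0.0924]]
stop bar top outer edge [[0.4876, -0.0536], [0.6781, -0.0306]] inner [[0.4918, -0.034], [0.6688, -0.0136]]
225 [163, 160, 164, 161, 164, 160, 148, 138, 97, 70, 77, 78, 79, 76, 79, 80, 77, 81, 76, 76, 76, 105, 137, 133, 129, 133, 131, 130, 132, 130]
235 [164, 164, 164, 162, 160, 159, 164, 166, 114, 64, 75, 72, 77, 74, 77, 72, 75, 77, 76, 72, 79, 142, 164, 160, 161, 161, 162, 164, 160, 159]
245 [154, 170, 169, 169, 165, 167, 167, 175, 120, 68, 72, 73, 78, 75, 74, 72, 73, 77, 71, 68, 80, 140, 195, 235, 242, 239, 239, 239, 238, 239]
```

Handle, deck edge and nest fit agree to about 1 mm: centre (0.576,0.017), yaw 6.3°. Gripping the handle and lifting it.

Request:
send_rows --series '[0, 0.3, 4, 0, 0, 0, 0.5, 0, 0.3, 7, 0, 0, 0, 0.5, 0, 0.3, 9, 0, 0, 0, 0.5, 0, 0.3, 9.7, 0, 0, 0, 0.5, 0, 0.3, 9.7, 0, 0, 0, 0.5, 0, 0.3, 9.7, 0, 0, 0, 0, 0, 0.3, 9.7, 0, 0, 0, 0, 0, 0.3, 9.7, 0, 0, 0, 0, 0, 0.3, 9.7, 0, 0, 0, 0, 0, 0.3, 9.7, 0, 0, 0, 0]' --newtons 100

```text
clock: 11.58
tcp_pos: [0.5764, 0.0173, 0.0416]
orientation: [0.001, 0.667, 0.745, -0.0]
wrist_force: [-4.9, -1.2, 7.1]
finger_gap: 0.007
```

Request:
send_rows --series '[0, 0, 0, 0, 0, 0, 0, 0, 0, 0, 0, 0, 0, 0, 0, 0, 0, 0, 0, 0, 0, 0, 0, 0, 0, 0, 0, 0]'

```text
clock: 11.92
tcp_pos: [0.5764, 0.0173, 0.0415]
orientation: [0.001, 0.667, 0.745, -0.0]
wrist_force: [-4.7, -1.4, 7.1]
finger_gap: 0.0067
```

Request:
send_rows --series '[0, 0, -1, 0, 0, 0, 0, 0, 0, -2, 0, 0, 0, 0, 0, 0, -4, 0, 0, 0, 0, 0, 0, -6, 0, 0, 0, 0, 0, 0, -8, 0, 0, 0, 0, 0, 0, -10, 0, 0, 0, 0, 0, 0, -11.6, 0, 0, 0, 0, 0, 0, -11.6, 0, 0, 0, 0, 0, 0, -11.6, 0, 0, 0, 0]'

```text
clock: 12.67
tcp_pos: [0.5777, 0.0178, 0.1568]
orientation: [0.001, 0.667, 0.745, 0.001]
wrist_force: [-0.3, -0.4, -4.6]
finger_gap: 0.0066
```

```bash
python3 - <<'E'
from h import *
s=get_state();print(s["tcp_pos"],s["joint_pos"].round(2),s["wrist_force"],s["ft_torque"],s["finger_gap"])
im=read_camera("side");cv2.imwrite("pics/s8.png",cv2.resize(im[130:280,220:420],None,fx=3,fy=3))
E
```

```text
[0.57774624 0.01779785 0.15680125] [-0.11  0.35 -0.09  1.13  0.    1.35] [-0.26895013 -0.43190596 -4.55196218] [ 0.01521472  0.03701087 -0.00663105] 0.006568229316633667
```

View pics/s8.png

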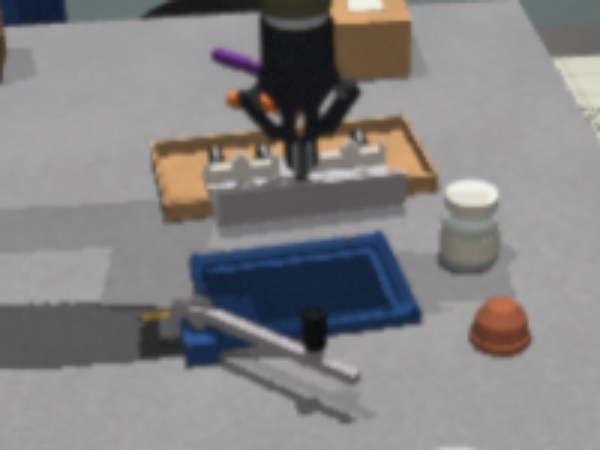

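The cradle is lifted level and the nest is empty. Now the half turn.

Request:
send_rows --series '[0, 0, 0, 0, 0, -4, 0, 0, 0, 0, 0, 0, -10, 0, 0, 0, 0, 0, 0, -17, 0, 0, 0, 0, 0, 0, -24, 0, 0, 0, 0, 0, 0, -31, 0, 0, 0, 0, 0, 0, -38, 0, 0, 0, 0, 0, 0, -45, 0, 0, 0, 0, 0, 0, -52, 0, 0, 0, 0, 0, 0, -58, 0, 0, 0, 0, 0, 0, -60, 0]'

```text
clock: 13.55
tcp_pos: [0.5754, 0.018, 0.1533]
orientation: [-0.002, 0.203, 0.979, -0.0]
wrist_force: [0.9, -0.7, -5.0]
finger_gap: 0.0066
```

Request:
send_rows --series '[0, 0, 0, 0, 0, -4, 0, 0, 0, 0, 0, 0, -10, 0, 0, 0, 0, 0, 0, -17, 0, 0, 0, 0, 0, 0, -24, 0, 0, 0, 0, 0, 0, -31, 0, 0, 0, 0, 0, 0, -38, 0, 0, 0, 0, 0, 0, -45, 0, 0, 0, 0, 0, 0, -52, 0, 0, 0, 0, 0, 0, -58, 0, 0, 0, 0, 0, 0, -60, 0]'

```text
clock: 14.38
tcp_pos: [0.5754, 0.0179, 0.1533]
orientation: [-0.002, -0.313, 0.95, 0.001]
wrist_force: [0.5, -0.5, -4.5]
finger_gap: 0.0065
```

Request:
send_rows --series '[0, 0, 0, 0, 0, -4, 0, 0, 0, 0, 0, 0, -10, 0, 0, 0, 0, 0, 0, -17, 0, 0, 0, 0, 0, 0, -24, 0, 0, 0, 0, 0, 0, -31, 0, 0, 0, 0, 0, 0, -38, 0, 0, 0, 0, 0, 0, -45, 0, 0, 0, 0, 0, 0, -52, 0, 0, 0, 0, 0, 0, -58, 0, 0, 0, 0, 0, 0, -60, 0]'

```text
clock: 15.22
tcp_pos: [0.5754, 0.0179, 0.1533]
orientation: [0.001, 0.746, -0.666, -0.001]
wrist_force: [-0.4, 0.0, -4.2]
finger_gap: 0.0065
```

Request:
send_rows --series '[0, 0, 0, 0, 0, 0, 0, 0, 0, 0, 0, 0, 0, 0, 0, 0, 0, 0, 0, 0, 0]'

```text
clock: 15.47
tcp_pos: [0.5761, 0.0179, 0.1543]
orientation: [0.0, 0.744, -0.668, -0.001]
wrist_force: [0.3, 0.3, -5.0]
finger_gap: 0.0062
```

```bash
python3 - <<'E'
from h import *
s=get_state();print(s["tcp_pos"],s["joint_pos"].round(2),s["wrist_force"],s["ft_torque"],s["finger_gap"])
im,c=shot("w9")
chain(("down",(.5757,.0166,.06),-83.75))
E
```

```text
[0.57607691 0.01785069 0.1543465 ] [-0.11  0.35 -0.09  1.13  0.   -1.79] [ 0.31315424  0.34748643 -5.01042824] [-0.03305005  0.0394223  -0.04264786] 0.00615470248714145
down shift cm [0.12 0.06 9.46] turn [ 0.1  0.  -0. ]
```

View pics/w9.png

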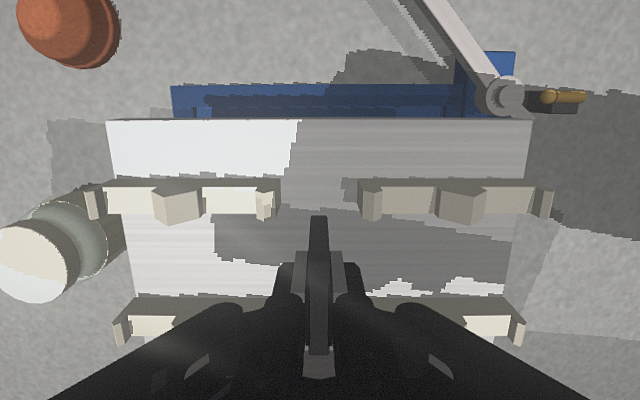

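```bash
python3 - <<'E'
from h import *
im,c=load("w9")
P=onz("wrist",[[107,121],[531,119]],.137,c)[:,:2];d=P[1]-P[0];m=P.mean(0);a=np.arctan2(-d[1],-d[0])
n=np.array([-np.sin(a),np.cos(a)]);print(P,np.hypot(*d),np.degrees(a),"centre",m+.065*n)
E
```

```text
[[ 0.67851908 -0.03645475]
 [ 0.48822608 -0.05797601]] 0.19150611807395237 6.452470167474827 centre [0.57606795 0.01737287]
```

Request:
send_rows --series '[0, 0, 3, 0, 0, 0, 0, 0, 0, 6, 0, 0, 0, 0, 0, 0, 8, 0, 0, 0, 0, 0, 0, 9.3, 0, 0, 0, 0, 0, 0, 9.3, 0, 0, 0, 0, 0, 0, 9.3, 0, 0, 0, 0]'

```text
clock: 16.02
tcp_pos: [0.5759, 0.0179, 0.0616]
orientation: [0.001, 0.745, -0.668, -0.001]
wrist_force: [-0.1, 0.5, -3.7]
finger_gap: 0.0064
```

Request:
send_rows --series '[0, 0, 0.4, 0, 0, 0, 0, 0, 0, 0.8, 0, 0, 0, 0, 0, 0, 1.2, 0, 0, 0, 0, 0, 0, 1.5, 0, 0, 0, 0, 0, 0, 1.8, 0, 0, 0, 0, 0, 0, 1.8, 0, 0, 0, 0, 0, 0, 1.8, 0, 0, 0, 0]'

```text
clock: 16.6
tcp_pos: [0.5763, 0.0178, 0.0445]
orientation: [0.0, 0.745, -0.667, -0.0]
wrist_force: [-1.2, -0.1, -4.1]
finger_gap: 0.0065
```

```bash
python3 - <<'E'
from h import *
s=get_state();print(s["tcp_pos"],s["wrist_force"],s["ft_torque"],s["finger_gap"])
im=read_camera("side");cv2.imwrite("pics/s10.png",cv2.resize(im[150:290,230:420],None,fx=4,fy=4))
E
```

```text
[0.57631374 0.01778144 0.04448311] [-1.20211659 -0.12847242 -4.07121027] [-0.02973238  0.22584095  0.01428962] 0.0065058761003258005
```

View pics/s10.png

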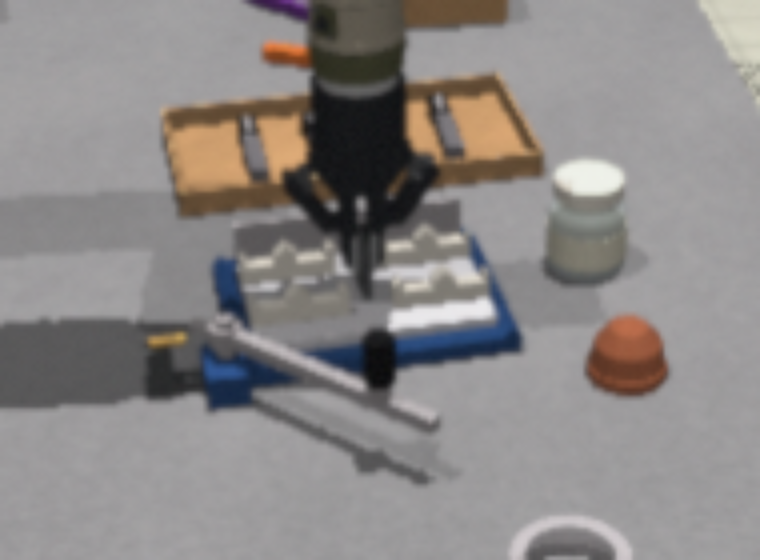

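Inside the pocket but still carrying the weight, so I'm lowering a bit further.

Request:
send_rows --series '[0, 0, 0.2, 0, 0, 0, 0, 0, 0, 0.3, 0, 0, 0, 0, 0, 0, 0.4, 0, 0, 0, 0, 0, 0, 0.5, 0, 0, 0, 0, 0, 0, 0.5, 0, 0, 0, 0]'

```text
clock: 17.07
tcp_pos: [0.5764, 0.0178, 0.0415]
orientation: [-0.0, 0.745, -0.667, 0.0]
wrist_force: [-9.0, -0.5, 14.8]
finger_gap: 0.0065
```

```bash
python3 - <<'E'
from h import *
s=get_state();print(s["tcp_pos"],s["wrist_force"],s["ft_torque"],s["finger_gap"])
E
```

```text
[0.57639066 0.01777663 0.0415251 ] [-9.00329144 -0.49085026 14.80110746] [0.04190867 1.69491693 0.12620959] 0.0065308387879531565
```

Same seated height as at the start (0.0415), with the floor pushing back. Releasing and taking an overview.

Request:
send_rows --series '[0, 0, -0.3, 0, 0, 0, 0.4, 0, 0, -0.3, 0, 0, 0, 0.4, 0, 0, -0.3, 0, 0, 0, 0.4, 0, 0, -0.3, 0, 0, 0, 0.4, 0, 0, -3, 0, 0, 0, 0.4, 0, 0, -7, 0, 0, 0, 0.4, 0, 0, -11, 0, 0, 0, 0.4, 0, 0, -15, 0, 0, 0, 0.4, 0, 0, -15, 0, 0, 0, 0.4, 0, 0, -15, 0, 0, 0, 0.4]' --newtons 40

```text
clock: 17.9
tcp_pos: [0.579, 0.0176, 0.1923]
orientation: [-0.002, 0.745, -0.667, 0.003]
wrist_force: [-0.0, 0.1, -0.2]
finger_gap: 0.0341
```

Request:
send_rows --series '[-3.5, -0.7, -18, 0, 0, 0, 0.4, -3.5, -0.7, -18, 0, 0, 0, 0.4, -3.5, -0.7, -18, 0, 0, 0, 0.4, -3.5, -0.7, -18, 0, 0, 0, 0.4, -3.5, -0.7, -18, 0, 0, 0, 0.4, -3.5, -0.7, -18, 0, 0, 0, 0.4, -3.5, -0.7, -18, 0, 0, 0, 0.4, -3.5, -0.7, -18, 0, 0, 0, 0.4]'

```text
clock: 18.57
tcp_pos: [0.5795, 0.0533, 0.3668]
orientation: [0.001, 0.745, -0.667, -0.001]
wrist_force: [-0.0, -0.1, 0.6]
finger_gap: 0.0342
```

```bash
python3 - <<'E'
from h import *
im,c=shot("w11");print(get_state()["tcp_pos"],get_state()["clock"])
cv2.imwrite("pics/w11f.png",cv2.rotate(im,cv2.ROTATE_180))
E
```

```text
[0.57927683 0.05319764 0.36656887] 18.6167
```

View pics/w11f.png

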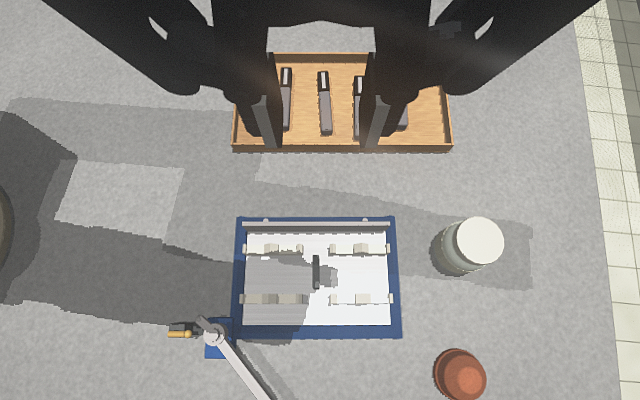

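The cradle is seated, with the stop bar (flipped image y≈225) on the +y side and the bar hinge at bottom left (215,335). That makes 13 pictures viewed, so I'll work numerically from here. Next is a tray view with a pen detector.

Request:
send_rows --series '[-19.6, -2.2, 5.5, 0, 0, 0, 0.5, -19.6, -2.2, 5.5, 0, 0, 0, 0.5, -19.6, -2.2, 5.5, 0, 0, 0, 0.5, -19.6, -2.2, 5.5, 0, 0, 0, 0.5, -19.6, -2.2, 5.5, 0, 0, 0, 0.5, -19.6, -2.2, 5.5, 0, 0, 0, 0.5, -19.6, -2.2, 5.5, 0, 0, 0, 0.5, -19.6, -2.2, 5.5, 0, 0, 0, 0.5]'

```text
clock: 19.28
tcp_pos: [0.5797, 0.2501, 0.3127]
orientation: [0.001, 0.745, -0.667, -0.001]
wrist_force: [0.8, -0.2, 0.2]
finger_gap: 0.0427
```

```bash
cat >> h.py <<'E'
NC=np.array([.576,.017]);NY=6.3
def greys(im,c,z,poly):
    # grey/black pen-sized blobs inside a world polygon at height z: centre, size, long-axis angle
    s=cv2.cvtColor(im,cv2.COLOR_BGR2HSV)[:,:,1];roi=np.zeros(s.shape,np.uint8)
    cv2.fillPoly(roi,[proj("wrist",[(*q,z) for q in poly],c).astype(np.int32)],1)
    m=((s<70)&(roi>0)).astype(np.uint8);m=cv2.morphologyEx(m,cv2.MORPH_CLOSE,np.ones((5,5)))
    out=[]
    for k in cv2.findContours(m,0,1)[0]:
        if cv2.contourArea(k)<300: continue
        r=cv2.minAreaRect((onz("wrist",k[:,0],z,c)[:,:2]*1000).astype(np.float32));w,h=r[1];a=r[2]+(90 if h>w else 0)
        out.append((np.round(r[0],1).tolist(),round(min(w,h),1),round(max(w,h),1),round(a%180,1)))
    return sorted(out)
TY=[(.437,.225),(.743,.255),(.728,.375),(.422,.345)]
E
python3 - <<'E'
from h import *
print("old view");[print(o) for o in greys(*load("w3"),.020,TY)]
im,c=shot("w12");print(tool()[0]);[print(o) for o in greys(im,c,.020,TY)]
E
```

```text
old view
([495.4, 290.8], 20.3, 108.7, 94.9)
([559.4, 291.0], 18.4, 107.5, 99.4)
([615.1, 292.6], 18.4, 98.2, 95.1)
([679.6, 312.5], 20.3, 109.9, 93.3)
[0.58010391 0.24950704 0.31349791]
([495.5, 289.4], 19.3, 111.2, 95.2)
([559.4, 290.3], 17.4, 107.3, 99.7)
([615.3, 291.4], 17.8, 99.4, 94.5)
([680.3, 311.1], 19.4, 111.2, 92.7)
```

```bash
cat >> h.py <<'E'
def plan(pen,ang,slot):
    s=nw(slot,0);th=ang-180
    chain(("above",(*pen,.07),th),("down",(*pen,.007),th),("up",(*pen,.16),th),("over slot",(*s,.16),-83.7),("lower",(*s,.044),-83.7))
E
python3 -c "
from h import *
plan((.4955,.290),95.1,-.081)"
```

```text
above shift cm [-4.96  7.93 24.36] turn [ 0.1 -0.   1.1]
down shift cm [0.  0.  6.3] turn [0. 0. 0.]
up shift cm [  0.    0.  -15.3] turn [0. 0. 0.]
over slot shift cm [28.08  2.51  0.  ] turn [ 0.   0.  -1.2]
lower shift cm [ 0.   0.  11.6] turn [0. 0. 0.]
```

Request:
send_rows --series '[-5, 7.9, 24.3, 0, 0, 1.1, 0.45, -5, 7.9, 24.3, 0, 0, 1.1, 0.45, -5, 7.9, 24.3, 0, 0, 1.1, 0.45, -5, 7.9, 24.3, 0, 0, 1.1, 0.45, -5, 7.9, 24.3, 0, 0, 1.1, 0.45, -5, 7.9, 24.3, 0, 0, 1.1, 0.45, -5, 7.9, 24.3, 0, 0, 1.1, 0.45, -5, 7.9, 24.3, 0, 0, 1.1, 0.45, -5, 7.9, 24.3, 0, 0, 1.1, 0.45]'

```text
clock: 20.08
tcp_pos: [0.4979, 0.291, 0.0728]
orientation: [-0.001, 0.738, -0.675, 0.001]
wrist_force: [0.6, 0.8, 0.6]
finger_gap: 0.0386
```

```bash
python3 - <<'E'
from h import *
im,c=shot("w13");P=proj("wrist",[(.4955+y*-np.sin(np.radians(5.1)),.29+y,.022) for y in(-.055,0,.055)],c);print(P.round())
s=get_state();print(s["tcp_pos"],s["finger_gap"])
[print(o) for o in greys(im,c,.02,TY)]
plan((.4955,.290),95.1,-.081)
E
```

```text
[[324. 132.]
 [324. 227.]
 [323. 308.]]
[0.49929407 0.29157889 0.07400485] 0.03863035193926065
([455.6, 321.6], 11.4, 38.5, 108.8)
([491.9, 329.3], 12.9, 33.4, 91.0)
([496.4, 271.2], 17.6, 72.8, 95.1)
([547.0, 328.6], 35.8, 38.8, 85.7)
([561.2, 272.3], 20.6, 69.5, 99.8)
([614.6, 324.9], 13.1, 31.1, 95.8)
([614.9, 273.8], 24.2, 60.4, 95.2)
([678.6, 293.0], 30.4, 74.1, 93.8)
([680.8, 350.8], 11.7, 31.6, 93.1)
above shift cm [0.12 0.39 0.4 ] turn [-0.3  0.1 -0. ]
down shift cm [0.  0.  6.3] turn [0. 0. 0.]
up shift cm [  0.    0.  -15.3] turn [0. 0. 0.]
over slot shift cm [28.08  2.51  0.  ] turn [ 0.   0.  -1.2]
lower shift cm [ 0.   0.  11.6] turn [0. 0. 0.]
```

Request:
send_rows --series '[0.1, 0.2, 3, 0, 0, 0, 0.45, 0.1, 0.2, 5.5, 0, 0, 0, 0.45, 0.1, 0.2, 6.5, 0, 0, 0, 0.45, 0.1, 0.2, 6.5, 0, 0, 0, 0.45, 0.1, 0.2, 6.5, 0, 0, 0, 0, 0.1, 0.2, 6.5, 0, 0, 0, 0, 0.1, 0.2, 6.5, 0, 0, 0, 0, 0.1, 0.2, 6.5, 0, 0, 0, 0, 0.1, 0.2, 6.5, 0, 0, 0, 0]'

```text
clock: 20.88
tcp_pos: [0.4965, 0.2912, 0.0086]
orientation: [-0.002, 0.738, -0.675, 0.001]
wrist_force: [0.6, -1.1, 6.1]
finger_gap: 0.0171
```

Request:
send_rows --series '[0, 0, -2, 0, 0, 0, 0, 0, 0, -5, 0, 0, 0, 0, 0, 0, -9, 0, 0, 0, 0, 0, 0, -13, 0, 0, 0, 0, 0, 0, -15, 0, 0, 0, 0, 0, 0, -15, 0, 0, 0, 0]'

```text
clock: 21.38
tcp_pos: [0.4977, 0.292, 0.1632]
orientation: [-0.005, 0.738, -0.674, 0.002]
wrist_force: [-0.3, 0.3, -0.8]
finger_gap: 0.0173
```

Request:
send_rows --series '[28.1, 2.7, 0, 0, 0, -1.2, 0, 28.1, 2.7, 0, 0, 0, -1.2, 0, 28.1, 2.7, 0, 0, 0, -1.2, 0, 28.1, 2.7, 0, 0, 0, -1.2, 0, 28.1, 2.7, 0, 0, 0, -1.2, 0, 28.1, 2.7, 0, 0, 0, -1.2, 0, 28.1, 2.7, 0, 0, 0, -1.2, 0, 28.1, 2.7, 0, 0, 0, -1.2, 0, 28.1, 2.7, 0, 0, 0, -1.2, 0, 28.1, 2.7, 0, 0, 0, -1.2, 0]'

```text
clock: 22.22
tcp_pos: [0.4924, 0.0084, 0.156]
orientation: [-0.0, 0.745, -0.667, -0.0]
wrist_force: [-0.2, -0.1, -0.2]
finger_gap: 0.0171
```

```bash
python3 - <<'E'
from h import *
for i in range(2):
    s=get_state();print(s["clock"],s["tcp_pos"],s["finger_gap"],s["wrist_force"]);im,c=shot("w14")
s=nw(-.081,0);chain(("over",(*s,.16),-83.7),("lower",(*s,.044),-83.7))
P=proj("wrist",[(*nw(-.081,y),.058) for y in(-.032,0)],c);print(P.round())
E
```

```text
22.2167 [0.49241514 0.00837151 0.15603571] 0.017051801715115694 [-0.15469106 -0.11210125 -0.23414865]
22.2667 [0.49244336 0.00894828 0.1560397 ] 0.016979248858667487 [-0.51246882 -0.06282144  0.04673283]
over shift cm [ 0.15 -0.28 -0.39] turn [0.  0.  0.2]
lower shift cm [ 0.   0.  11.6] turn [0. 0. 0.]
[[315. 159.]
 [315. 203.]]
```

Request:
send_rows --series '[0.1, -0.3, 3, 0, 0, 0, 0, 0.1, -0.3, 6, 0, 0, 0, 0, 0.1, -0.3, 8, 0, 0, 0, 0, 0.1, -0.3, 9, 0, 0, 0, 0, 0.1, -0.3, 10, 0, 0, 0, 0, 0.1, -0.3, 11, 0, 0, 0, 0, 0.1, -0.3, 11, 0, 0, 0, 0, 0.1, -0.3, 11, 0, 0, 0, 0]'

```text
clock: 22.98
tcp_pos: [0.4962, 0.0078, 0.0466]
orientation: [-0.0, 0.745, -0.667, 0.0]
wrist_force: [0.6, 0.8, -0.3]
finger_gap: 0.0168
```

Request:
send_rows --series '[0, 0, 0, 0, 0, 0, 0.37, 0, 0, 0, 0, 0, 0, 0.37, 0, 0, 0, 0, 0, 0, 0.37, 0, 0, 0, 0, 0, 0, 0.37, 0, 0, -3, 0, 0, 0, 0.37, 0, 0, -7, 0, 0, 0, 0.37, 0, 0, -12, 0, 0, 0, 0.37, 0, 0, -16, 0, 0, 0, 0.37, 0, 0, -20, 0, 0, 0, 0.37, 0, 0, -20, 0, 0, 0, 0.37]'

```text
clock: 23.82
tcp_pos: [0.4992, 0.007, 0.2544]
orientation: [-0.003, 0.745, -0.667, 0.005]
wrist_force: [0.6, 0.2, 0.7]
finger_gap: 0.0317
```

Request:
send_rows --series '[-22, -8, -7, 0, 0, 0, 0.45, -22, -8, -7, 0, 0, 0, 0.45, -22, -8, -7, 0, 0, 0, 0.45, -22, -8, -7, 0, 0, 0, 0.45, -22, -8, -7, 0, 0, 0, 0.45, -22, -8, -7, 0, 0, 0, 0.45, -22, -8, -7, 0, 0, 0, 0.45, -22, -8, -7, 0, 0, 0, 0.45, -22, -8, -7, 0, 0, 0, 0.45]'

```text
clock: 24.57
tcp_pos: [0.5507, 0.2349, 0.3158]
orientation: [0.0, 0.745, -0.667, -0.0]
wrist_force: [-0.1, -0.4, -0.0]
finger_gap: 0.0384
```

```bash
python3 - <<'E'
from h import *
im,c=shot("w15");print(get_state()["clock"],tool()[0]);[print(o) for o in greys(im,c,.020,TY)]
# slot check: crop of nest
a=im[0:400,:];P=proj("wrist",[(*nw(-.081,0),.058),(*nw(.081,0),.058),(*NC,.074)],c);print(P.round())
E
```

```text
24.6167 [0.55061763 0.23420965 0.31579585]
([559.2, 289.9], 17.7, 106.7, 99.5)
([614.6, 291.2], 19.1, 98.6, 95.5)
([679.5, 311.0], 20.5, 111.9, 93.0)
[[400. -55.]
 [236. -55.]
 [318. -62.]]
```

Request:
send_rows --series '[-5.4, -1.5, 24.5, 0, 0, -3.3, 0.45, -5.4, -1.5, 24.5, 0, 0, -3.3, 0.45, -5.4, -1.5, 24.5, 0, 0, -3.3, 0.45, -5.4, -1.5, 24.5, 0, 0, -3.3, 0.45, -5.4, -1.5, 24.5, 0, 0, -3.3, 0.45, -5.4, -1.5, 24.5, 0, 0, -3.3, 0.45, -5.4, -1.5, 24.5, 0, 0, -3.3, 0.45, -5.4, -1.5, 24.5, 0, 0, -3.3, 0.45, -5.4, -1.5, 24.5, 0, 0, -3.3, 0.45]'

```text
clock: 25.37
tcp_pos: [0.5607, 0.2894, 0.0731]
orientation: [-0.0, 0.764, -0.646, 0.0]
wrist_force: [0.3, -0.0, 0.4]
finger_gap: 0.0384
```

Request:
send_rows --series '[0, 0, 3, 0, 0, 0, 0.45, 0, 0, 5.5, 0, 0, 0, 0.45, 0, 0, 6.3, 0, 0, 0, 0.45, 0, 0, 6.3, 0, 0, 0, 0.45, 0, 0, 6.3, 0, 0, 0, 0, 0, 0, 6.3, 0, 0, 0, 0, 0, 0, 6.3, 0, 0, 0, 0, 0, 0, 6.3, 0, 0, 0, 0, 0, 0, 6.3, 0, 0, 0, 0]'

```text
clock: 26.12
tcp_pos: [0.562, 0.2909, 0.0112]
orientation: [-0.002, 0.764, -0.645, 0.001]
wrist_force: [-0.7, -0.3, 6.7]
finger_gap: 0.0167
```

Request:
send_rows --series '[0, 0, -2, 0, 0, 0, 0, 0, 0, -5, 0, 0, 0, 0, 0, 0, -9, 0, 0, 0, 0, 0, 0, -13, 0, 0, 0, 0, 0, 0, -15, 0, 0, 0, 0, 0, 0, -15, 0, 0, 0, 0]'

```text
clock: 26.62
tcp_pos: [0.5636, 0.2919, 0.1663]
orientation: [-0.005, 0.764, -0.645, 0.003]
wrist_force: [0.1, 1.0, 0.6]
finger_gap: 0.0168
```

Request:
send_rows --series '[27, 6.8, 0, 0, 0, 3.3, 0, 27, 6.8, 0, 0, 0, 3.3, 0, 27, 6.8, 0, 0, 0, 3.3, 0, 27, 6.8, 0, 0, 0, 3.3, 0, 27, 6.8, 0, 0, 0, 3.3, 0, 27, 6.8, 0, 0, 0, 3.3, 0, 27, 6.8, 0, 0, 0, 3.3, 0, 27, 6.8, 0, 0, 0, 3.3, 0, 27, 6.8, 0, 0, 0, 3.3, 0, 27, 6.8, 0, 0, 0, 3.3, 0]'

```text
clock: 27.45
tcp_pos: [0.5381, 0.0129, 0.1583]
orientation: [-0.0, 0.745, -0.667, -0.0]
wrist_force: [0.6, 0.1, -0.6]
finger_gap: 0.0167
```

```bash
python3 - <<'E'
from h import *
im,c=shot("w16");s=get_state();print(s["clock"],s["tcp_pos"],s["finger_gap"])
s=nw(-.038,0);chain(("over",(*s,.16),-83.7),("lower",(*s,.0455),-83.7))
cv2.imwrite("pics/w16f.png",cv2.rotate(im,cv2.ROTATE_180))
E
```

```text
27.5 [0.53812317 0.01349545 0.15827653] 0.01655687812410483
over shift cm [ 0.07 -0.   -0.17] turn [-0.   0.   0.1]
lower shift cm [ 0.    0.   11.45] turn [0. 0. 0.]
```

View pics/w16f.png

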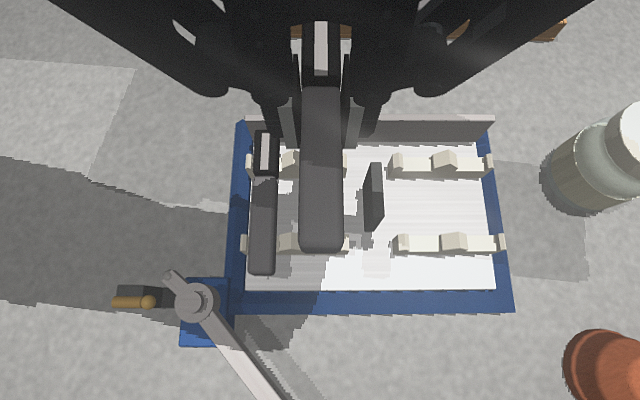

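Pen 1 lies in the leftmost slot (flipped image (263,200)), and pen 2 hangs centred over the next slot. Lowering.

Request:
send_rows --series '[0, 0, 3, 0, 0, 0, 0, 0, 0, 6, 0, 0, 0, 0, 0, 0, 8, 0, 0, 0, 0, 0, 0, 9, 0, 0, 0, 0, 0, 0, 10, 0, 0, 0, 0, 0, 0, 11, 0, 0, 0, 0, 0, 0, 11, 0, 0, 0, 0, 0, 0, 11, 0, 0, 0, 0]'

```text
clock: 28.17
tcp_pos: [0.5387, 0.0131, 0.0487]
orientation: [-0.0, 0.745, -0.667, 0.0]
wrist_force: [-0.0, -0.4, -0.3]
finger_gap: 0.017
```

Request:
send_rows --series '[0, 0, 0, 0, 0, 0, 0.36, 0, 0, 0, 0, 0, 0, 0.36, 0, 0, 0, 0, 0, 0, 0.36, 0, 0, 0, 0, 0, 0, 0.36, 0, 0, -3, 0, 0, 0, 0.36, 0, 0, -7, 0, 0, 0, 0.36, 0, 0, -12, 0, 0, 0, 0.36, 0, 0, -16, 0, 0, 0, 0.36, 0, 0, -20, 0, 0, 0, 0.36, 0, 0, -20, 0, 0, 0, 0.36]'

```text
clock: 29.0
tcp_pos: [0.5414, 0.0123, 0.2568]
orientation: [-0.004, 0.745, -0.667, 0.005]
wrist_force: [0.1, 0.2, 1.0]
finger_gap: 0.031
```

Request:
send_rows --series '[-22, -8.6, -7, 0, 0, 0, 0.45, -22, -8.6, -7, 0, 0, 0, 0.45, -22, -8.6, -7, 0, 0, 0, 0.45, -22, -8.6, -7, 0, 0, 0, 0.45, -22, -8.6, -7, 0, 0, 0, 0.45, -22, -8.6, -7, 0, 0, 0, 0.45, -22, -8.6, -7, 0, 0, 0, 0.45, -22, -8.6, -7, 0, 0, 0, 0.45, -22, -8.6, -7, 0, 0, 0, 0.45]'

```text
clock: 29.75
tcp_pos: [0.599, 0.2408, 0.3176]
orientation: [0.001, 0.745, -0.667, -0.0]
wrist_force: [0.7, -0.6, -0.6]
finger_gap: 0.0379
```

```bash
python3 - <<'E'
from h import *
TY2=[(.437,.215),(.743,.245),(.728,.375),(.422,.345)]
im,c=shot("w17");print(get_state()["clock"],tool()[0]);[print(o) for o in greys(im,c,.020,TY2)]
o=[o for o in greys(im,c,.020,TY2) if o[2]>80 and o[1]<25][0];plan(np.array(o[0])/1000,o[3],.038)
E
```

```text
29.8 [0.59891504 0.24004928 0.31773721]
([615.2, 286.5], 16.6, 107.7, 95.3)
([680.1, 310.7], 19.3, 111.2, 92.9)
above shift cm [-4.45 -2.16 24.77] turn [ 0.1 -0.   1. ]
down shift cm [0.  0.  6.3] turn [0. 0. 0.]
up shift cm [  0.    0.  -15.3] turn [0. 0. 0.]
over slot shift cm [26.41  2.59  0.  ] turn [ 0.  0. -1.]
lower shift cm [ 0.   0.  11.6] turn [0. 0. 0.]
```

Request:
send_rows --series '[-4.5, -2.1, 24.7, 0, 0, 1, 0.45, -4.5, -2.1, 24.7, 0, 0, 1, 0.45, -4.5, -2.1, 24.7, 0, 0, 1, 0.45, -4.5, -2.1, 24.7, 0, 0, 1, 0.45, -4.5, -2.1, 24.7, 0, 0, 1, 0.45, -4.5, -2.1, 24.7, 0, 0, 1, 0.45, -4.5, -2.1, 24.7, 0, 0, 1, 0.45, -4.5, -2.1, 24.7, 0, 0, 1, 0.45, -4.5, -2.1, 24.7, 0, 0, 1, 0.45]'

```text
clock: 30.55
tcp_pos: [0.6159, 0.2869, 0.0733]
orientation: [-0.001, 0.739, -0.674, 0.0]
wrist_force: [0.2, -0.0, 0.1]
finger_gap: 0.0385
```

Request:
send_rows --series '[0, 0, 3, 0, 0, 0, 0.45, 0, 0, 5.5, 0, 0, 0, 0.45, 0, 0, 6.5, 0, 0, 0, 0.45, 0, 0, 6.5, 0, 0, 0, 0.45, 0, 0, 6.5, 0, 0, 0, 0, 0, 0, 6.5, 0, 0, 0, 0, 0, 0, 6.5, 0, 0, 0, 0, 0, 0, 6.5, 0, 0, 0, 0, 0, 0, 6.5, 0, 0, 0, 0]'

```text
clock: 31.3
tcp_pos: [0.6172, 0.2885, 0.0093]
orientation: [-0.002, 0.739, -0.673, 0.001]
wrist_force: [0.2, -0.3, 7.2]
finger_gap: 0.017
```

Request:
send_rows --series '[0, 0, -2, 0, 0, 0, 0, 0, 0, -5, 0, 0, 0, 0, 0, 0, -9, 0, 0, 0, 0, 0, 0, -13, 0, 0, 0, 0, 0, 0, -15, 0, 0, 0, 0, 0, 0, -15, 0, 0, 0, 0]'

```text
clock: 31.8
tcp_pos: [0.6188, 0.2894, 0.1647]
orientation: [-0.006, 0.739, -0.673, 0.003]
wrist_force: [0.7, 0.2, 0.6]
finger_gap: 0.0168
```

Request:
send_rows --series '[26.4, 2.6, 0, 0, 0, -1, 0, 26.4, 2.6, 0, 0, 0, -1, 0, 26.4, 2.6, 0, 0, 0, -1, 0, 26.4, 2.6, 0, 0, 0, -1, 0, 26.4, 2.6, 0, 0, 0, -1, 0, 26.4, 2.6, 0, 0, 0, -1, 0, 26.4, 2.6, 0, 0, 0, -1, 0, 26.4, 2.6, 0, 0, 0, -1, 0, 26.4, 2.6, 0, 0, 0, -1, 0, 26.4, 2.6, 0, 0, 0, -1, 0]'

```text
clock: 32.63
tcp_pos: [0.6138, 0.0237, 0.1562]
orientation: [-0.0, 0.745, -0.667, -0.0]
wrist_force: [-0.0, 0.5, -0.1]
finger_gap: 0.017
```

```bash
python3 - <<'E'
from h import *
im,c=shot("w18");s=get_state();print(s["clock"],s["tcp_pos"],s["finger_gap"])
s=nw(.038,0);chain(("over",(*s,.16),-83.7),("lower",(*s,.0455),-83.7))
E
```

```text
32.6833 [0.61385472 0.02417638 0.15618096] 0.016644279143888812
over shift cm [ 0.3   0.04 -0.38] turn [0.  0.  0.1]
lower shift cm [ 0.    0.   11.45] turn [0. 0. 0.]
```

Request:
send_rows --series '[0.2, 0, 3, 0, 0, 0, 0, 0.2, 0, 6, 0, 0, 0, 0, 0.2, 0, 8, 0, 0, 0, 0, 0.2, 0, 9, 0, 0, 0, 0, 0.2, 0, 10, 0, 0, 0, 0, 0.2, 0, 11, 0, 0, 0, 0, 0.2, 0, 11, 0, 0, 0, 0, 0.2, 0, 11, 0, 0, 0, 0]'

```text
clock: 33.35
tcp_pos: [0.6147, 0.0211, 0.0468]
orientation: [-0.0, 0.745, -0.667, 0.0]
wrist_force: [-0.6, 0.5, -0.4]
finger_gap: 0.0171
```

Request:
send_rows --series '[0, 0, 0, 0, 0, 0, 0.36, 0, 0, 0, 0, 0, 0, 0.36, 0, 0, 0, 0, 0, 0, 0.36, 0, 0, 0, 0, 0, 0, 0.36, 0, 0, -3, 0, 0, 0, 0.36, 0, 0, -7, 0, 0, 0, 0.36, 0, 0, -12, 0, 0, 0, 0.36, 0, 0, -16, 0, 0, 0, 0.36, 0, 0, -20, 0, 0, 0, 0.36, 0, 0, -20, 0, 0, 0, 0.36]'

```text
clock: 34.18
tcp_pos: [0.6173, 0.0204, 0.2556]
orientation: [-0.004, 0.745, -0.667, 0.005]
wrist_force: [0.4, 0.5, 1.4]
finger_gap: 0.031
```

Request:
send_rows --series '[-23.5, -5, -7, 0, 0, 0, 0.45, -23.5, -5, -7, 0, 0, 0, 0.45, -23.5, -5, -7, 0, 0, 0, 0.45, -23.5, -5, -7, 0, 0, 0, 0.45, -23.5, -5, -7, 0, 0, 0, 0.45, -23.5, -5, -7, 0, 0, 0, 0.45, -23.5, -5, -7, 0, 0, 0, 0.45, -23.5, -5, -7, 0, 0, 0, 0.45, -23.5, -5, -7, 0, 0, 0, 0.45]'

```text
clock: 34.93
tcp_pos: [0.6378, 0.2599, 0.3157]
orientation: [0.0, 0.745, -0.667, 0.0]
wrist_force: [-0.1, -0.1, 0.1]
finger_gap: 0.0386
```

```bash
python3 - <<'E'
from h import *
TY2=[(.437,.215),(.743,.245),(.728,.375),(.422,.345)]
im,c=shot("w19");print(get_state()["clock"],tool()[0]);[print(o) for o in greys(im,c,.020,TY2)]
o=[o for o in greys(im,c,.020,TY2) if o[2]>80 and o[1]<25][0];plan(np.array(o[0])/1000,o[3],.081)
E
```

```text
34.9833 [0.6377046  0.25898792 0.3157326 ]
([680.5, 310.8], 18.2, 110.9, 93.4)
above shift cm [-4.69 -4.85 24.57] turn [ 0.1 -0.   2.9]
down shift cm [0.  0.  6.3] turn [0. 0. 0.]
up shift cm [  0.    0.  -15.3] turn [0. 0. 0.]
over slot shift cm [28.3   4.08  0.  ] turn [ 0.   0.  -2.9]
lower shift cm [ 0.   0.  11.6] turn [0. 0. 0.]
```

Request:
send_rows --series '[-4.7, -4.8, 24.5, 0, 0, 2.7, 0.45, -4.7, -4.8, 24.5, 0, 0, 2.7, 0.45, -4.7, -4.8, 24.5, 0, 0, 2.7, 0.45, -4.7, -4.8, 24.5, 0, 0, 2.7, 0.45, -4.7, -4.8, 24.5, 0, 0, 2.7, 0.45, -4.7, -4.8, 24.5, 0, 0, 2.7, 0.45, -4.7, -4.8, 24.5, 0, 0, 2.7, 0.45, -4.7, -4.8, 24.5, 0, 0, 2.7, 0.45, -4.7, -4.8, 24.5, 0, 0, 2.7, 0.45]'

```text
clock: 35.73
tcp_pos: [0.6808, 0.3105, 0.0729]
orientation: [-0.0, 0.729, -0.685, 0.0]
wrist_force: [0.5, -0.4, 1.2]
finger_gap: 0.0383
```

Request:
send_rows --series '[0, 0, 3, 0, 0, 0, 0.45, 0, 0, 5.5, 0, 0, 0, 0.45, 0, 0, 6.5, 0, 0, 0, 0.45, 0, 0, 6.5, 0, 0, 0, 0.45, 0, 0, 6.5, 0, 0, 0, 0, 0, 0, 6.5, 0, 0, 0, 0, 0, 0, 6.5, 0, 0, 0, 0, 0, 0, 6.5, 0, 0, 0, 0, 0, 0, 6.5, 0, 0, 0, 0]'

```text
clock: 36.48
tcp_pos: [0.6823, 0.3124, 0.0097]
orientation: [-0.002, 0.729, -0.684, 0.001]
wrist_force: [-0.7, -0.5, 7.1]
finger_gap: 0.0167
```

Request:
send_rows --series '[0, 0, -2, 0, 0, 0, 0, 0, 0, -5, 0, 0, 0, 0, 0, 0, -9, 0, 0, 0, 0, 0, 0, -13, 0, 0, 0, 0, 0, 0, -15, 0, 0, 0, 0, 0, 0, -15, 0, 0, 0, 0]'

```text
clock: 36.98
tcp_pos: [0.6838, 0.3132, 0.1655]
orientation: [-0.006, 0.729, -0.684, 0.003]
wrist_force: [0.6, -0.2, 0.7]
finger_gap: 0.0168
```

Request:
send_rows --series '[28.3, 4.1, 0, 0, 0, -2.7, 0, 28.3, 4.1, 0, 0, 0, -2.7, 0, 28.3, 4.1, 0, 0, 0, -2.7, 0, 28.3, 4.1, 0, 0, 0, -2.7, 0, 28.3, 4.1, 0, 0, 0, -2.7, 0, 28.3, 4.1, 0, 0, 0, -2.7, 0, 28.3, 4.1, 0, 0, 0, -2.7, 0, 28.3, 4.1, 0, 0, 0, -2.7, 0, 28.3, 4.1, 0, 0, 0, -2.7, 0, 28.3, 4.1, 0, 0, 0, -2.7, 0]'

```text
clock: 37.82
tcp_pos: [0.6575, 0.0269, 0.1565]
orientation: [-0.0, 0.745, -0.667, -0.0]
wrist_force: [-0.4, 0.4, 0.4]
finger_gap: 0.017
```

```bash
python3 - <<'E'
from h import *
im,c=shot("w20");s=get_state();print(s["clock"],s["tcp_pos"],s["finger_gap"])
s=nw(.081,0);chain(("over",(*s,.16),-83.7),("lower",(*s,.0455),-83.7))
E
```

```text
37.8667 [0.65752509 0.02777633 0.15636832] 0.016676126912665564
over shift cm [ 0.18  0.12 -0.36] turn [-0.   0.   0.1]
lower shift cm [ 0.    0.   11.45] turn [0. 0. 0.]
```

Request:
send_rows --series '[0.1, 0.1, 3, 0, 0, 0, 0, 0.1, 0.1, 6, 0, 0, 0, 0, 0.1, 0.1, 8, 0, 0, 0, 0, 0.1, 0.1, 9, 0, 0, 0, 0, 0.1, 0.1, 10, 0, 0, 0, 0, 0.1, 0.1, 11, 0, 0, 0, 0, 0.1, 0.1, 11, 0, 0, 0, 0, 0.1, 0.1, 11, 0, 0, 0, 0]'

```text
clock: 38.53
tcp_pos: [0.6573, 0.0262, 0.0469]
orientation: [-0.0, 0.745, -0.667, 0.001]
wrist_force: [0.4, -0.6, -0.5]
finger_gap: 0.0174
```

Request:
send_rows --series '[0, 0, 0, 0, 0, 0, 0.36, 0, 0, 0, 0, 0, 0, 0.36, 0, 0, 0, 0, 0, 0, 0.36, 0, 0, 0, 0, 0, 0, 0.36, 0, 0, -3, 0, 0, 0, 0.36, 0, 0, -7, 0, 0, 0, 0.36, 0, 0, -12, 0, 0, 0, 0.36, 0, 0, -16, 0, 0, 0, 0.36, 0, 0, -20, 0, 0, 0, 0.36, 0, 0, -20, 0, 0, 0, 0.36]'

```text
clock: 39.37
tcp_pos: [0.6596, 0.0254, 0.2559]
orientation: [-0.004, 0.745, -0.667, 0.005]
wrist_force: [0.6, 0.3, 1.3]
finger_gap: 0.0309
```

Request:
send_rows --series '[6.8, 7.9, -7, 0, 0, 0, 0.36, 6.8, 7.9, -7, 0, 0, 0, 0.36, 6.8, 7.9, -7, 0, 0, 0, 0.36, 6.8, 7.9, -7, 0, 0, 0, 0.36, 6.8, 7.9, -7, 0, 0, 0, 0.36, 6.8, 7.9, -7, 0, 0, 0, 0.36, 6.8, 7.9, -7, 0, 0, 0, 0.36, 6.8, 7.9, -7, 0, 0, 0, 0.36]'

```text
clock: 40.03
tcp_pos: [0.5857, -0.0498, 0.3147]
orientation: [0.0, 0.746, -0.666, -0.001]
wrist_force: [-0.2, 0.4, -0.2]
finger_gap: 0.0304
```

```bash
python3 - <<'E'
from h import *
im,c=shot("w21");s=get_state();print(s["clock"],s["tcp_pos"],s["finger_gap"])
cv2.imwrite("pics/w21f.png",cv2.rotate(im,cv2.ROTATE_180))
E
```

```text
40.0833 [ 0.58570356 -0.04977715  0.31480498] 0.03072049016931976
```

View pics/w21f.png

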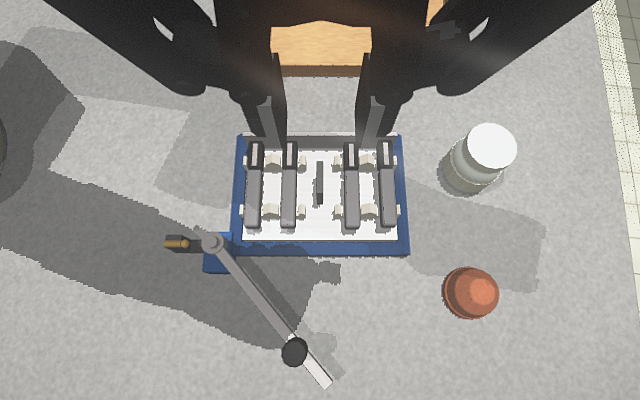

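All four pens lie in their slots. The knob is at flipped (294,352) and the hinge at (213,242). Computing the pen check and the bar angle.

```bash
python3 - <<'E'
from h import *
im,c=load("w21");f=lambda u,z:onz("wrist",[[639-a,399-b] for a,b in u],z,c)[:,:2]
t=np.radians(NY);inv=np.array([[np.cos(t),np.sin(t)],[-np.sin(t),np.cos(t)]])
L=lambda P:((P-NC)@inv.T*1000).round(1)
for u in[[255,141],[252,228]],[[291,141],[288,228]],[[351,141],[352,228]],[[385,141],[389,226]]:P=L(f(u,.058));print("pen ends",P.tolist(),P.mean(0))
print("handle -y end",L(f([[321,202]],.074)))
H=nw(-.122,-.074);K=f([[294,352]],.106)[0];E=f([[326,384]],.056)[0]
for n,P in("knob",K),("end",E):
    d=P-H;print(n,P,np.hypot(*d),"angle",np.radians(np.degrees(np.arctan2(d[1],d[0]))-NY+90))
print("H",H,"Hmeas",f([[213,242]],.062))
E
```

```text
pen ends [[-80.1, 53.1], [-77.2, -58.0]] [-78.65  -2.45]
pen ends [[-35.0, 53.1], [-35.4, -57.9]] [-35.2  -2.4]
pen ends [[40.2, 53.2], [38.7, -57.7]] [39.45 -2.25]
pen ends [[82.8, 53.3], [81.7, -55.4]] [82.25 -1.05]
handle -y end [[  2.8 -31.1]]
knob [ 0.57453675 -0.16968311] 0.1497360800289514 angle 0.7318441924160562
end [ 0.6085955  -0.20292539] 0.1972932104494173 angle 0.7211681444104804
H [ 0.4628571 -0.0699407] Hmeas [[ 0.46501564 -0.07092524]]
```

Request:
send_rows --series '[11.8, 2.4, 10, 0, 0, 65, 0.45, 11.8, 2.4, 10, 0, 0, 65, 0.45, 11.8, 2.4, 10, 0, 0, 65, 0.45, 11.8, 2.4, 10, 0, 0, 65, 0.45, 11.8, 2.4, 10, 0, 0, 65, 0.45, 11.8, 2.4, 10, 0, 0, 65, 0.45, 11.8, 2.4, 10, 0, 0, 65, 0.45, 11.8, 2.4, 10, 0, 0, 65, 0.45, 11.8, 2.4, 10, 0, 0, 65, 0.45, 11.8, 2.4, 10, 0, 0, 65, 0.45]'

```text
clock: 40.92
tcp_pos: [0.5749, -0.1698, 0.2151]
orientation: [-0.001, -0.269, 0.963, 0.001]
wrist_force: [-1.0, 0.8, -0.1]
finger_gap: 0.0386
```

Request:
send_rows --series '[0, 0, 0, 0, 0, 65, 0.45, 0, 0, 0, 0, 0, 65, 0.45, 0, 0, 0, 0, 0, 65, 0.45, 0, 0, 0, 0, 0, 65, 0.45, 0, 0, 0, 0, 0, 65, 0.45, 0, 0, 0, 0, 0, 65, 0.45, 0, 0, 0, 0, 0, 65, 0.45, 0, 0, 0, 0, 0, 65, 0.45, 0, 0, 0, 0, 0, 65, 0.45, 0, 0, 0, 0, 0, 65, 0.45]'

```text
clock: 41.75
tcp_pos: [0.5749, -0.17, 0.2156]
orientation: [-0.001, 0.289, 0.957, 0.0]
wrist_force: [-0.5, -0.5, -0.8]
finger_gap: 0.0383
```

Request:
send_rows --series '[0, 0, 0, 0, 0, 8, 0.45, 0, 0, 0, 0, 0, 8, 0.45, 0, 0, 0, 0, 0, 8, 0.45, 0, 0, 0, 0, 0, 8, 0.45]'

```text
clock: 42.08
tcp_pos: [0.5749, -0.1703, 0.216]
orientation: [-0.0, 0.353, 0.936, 0.0]
wrist_force: [1.0, 0.5, -0.0]
finger_gap: 0.0387
```

```bash
python3 - <<'E'
from h import *
H=np.array([.4637,-.0703]);s=get_state();print(s["clock"],s["tcp_pos"],s["joint_pos"].round(2),s["finger_gap"])
def kp(a): f=np.radians(NY)-np.pi/2+a;return H+.15*np.array([np.cos(f),np.sin(f)]),np.degrees(f)+180
P,th=kp(.727);g=go((*P,.16),th,"above");g=go((*P,.074),th,"down",g)
for a in(.8,.9,1.,1.1,1.2,1.27,1.34,1.41,1.48,1.55,1.57): Q,t=kp(a);go((*Q,.074),t,a,g)
E
```

```text
42.0833 [ 0.5748765  -0.17032932  0.21604086] [-0.42  0.37  0.08  1.29  0.    0.3 ] 0.03871740157508427
above shift cm [-0.05 -0.02  5.6 ] turn [-0.  -0.   0.7]
down shift cm [0.  0.  8.6] turn [0. 0. 0.]
0.8 shift cm [0.04 1.09 0.  ] turn [ 0.   0.  -4.2]
0.9 shift cm [0.22 2.58 0.  ] turn [ 0.   0.  -9.9]
1.0 shift cm [0.56 4.04 0.  ] turn [  0.    0.  -15.6]
1.1 shift cm [1.03 5.47 0.  ] turn [  0.    0.  -21.4]
1.2 shift cm [1.65 6.83 0.  ] turn [  0.    0.  -27.1]
1.27 shift cm [2.16 7.75 0.  ] turn [  0.    0.  -31.1]
1.34 shift cm [2.73 8.63 0.  ] turn [  0.    0.  -35.1]
1.41 shift cm [3.36 9.47 0.  ] turn [  0.    0.  -39.1]
1.48 shift cm [ 4.06 10.26  0.  ] turn [  0.    0.  -43.1]
1.55 shift cm [ 4.8 11.   0. ] turn [  0.    0.  -47.2]
1.57 shift cm [ 5.02 11.2   0.  ] turn [  0.    0.  -48.3]
```

Request:
send_rows --series '[0, 0, 4, 0, 0, 0.7, 0.45, 0, 0, 8, 0, 0, 0.7, 0.45, 0, 0, 10, 0, 0, 0.7, 0.45, 0, 0, 12, 0, 0, 0.7, 0.45, 0, 0, 13.2, 0, 0, 0.7, 0.45, 0, 0, 14.1, 0, 0, 0.7, 0.45, 0, 0, 14.1, 0, 0, 0.7, 0.34, 0, 0, 14.1, 0, 0, 0.7, 0.34, 0, 0, 14.1, 0, 0, 0.7, 0.34, 0, 0, 14.1, 0, 0, 0.7, 0.34]' --newtons 20

```text
clock: 42.92
tcp_pos: [0.5758, -0.1709, 0.0766]
orientation: [0.001, 0.361, 0.933, -0.0]
wrist_force: [-0.6, -0.2, 0.4]
finger_gap: 0.0286
```

```bash
python3 - <<'E'
from h import *
s=get_state();print(s["clock"],s["tcp_pos"],s["finger_gap"],s["wrist_force"],s["ft_torque"])
E
```

```text
42.9167 [ 0.57579601 -0.17094534  0.07664909] 0.028636205526306007 [-0.56149848 -0.22659397  0.41463396] [-0.00047456 -0.07553368  0.01385074]
```

Around the knob, no contact force. Now I'll swing it along the arc.

Request:
send_rows --series '[0, 1.1, 0, 0, 0, -4.2, 0.34, 0.2, 2.6, 0, 0, 0, -9.9, 0.34, 0.6, 4.0, 0, 0, 0, -15.6, 0.34, 1.0, 5.5, 0, 0, 0, -21.4, 0.34, 1.6, 6.8, 0, 0, 0, -27.1, 0.34, 2.2, 7.8, 0, 0, 0, -31.1, 0.34, 2.7, 8.6, 0, 0, 0, -35.1, 0.34, 3.4, 9.5, 0, 0, 0, -39.1, 0.34, 4.1, 10.3, 0, 0, 0, -43.1, 0.34, 4.8, 11, 0, 0, 0, -47.2, 0.34]'

```text
clock: 43.75
tcp_pos: [0.6144, -0.0565, 0.0765]
orientation: [0.001, -0.044, 0.999, -0.0]
wrist_force: [0.6, -0.4, 1.0]
finger_gap: 0.029
```

Request:
send_rows --series '[0, 0, 0, 0, 0, 0, 0.34, 0, 0, 0, 0, 0, 0, 0.34, 0, 0, 0, 0, 0, 0, 0.34]'

```text
clock: 44.0
tcp_pos: [0.614, -0.0571, 0.0761]
orientation: [0.001, -0.042, 0.999, -0.0]
wrist_force: [0.6, 1.1, 0.3]
finger_gap: 0.0289
```

```bash
python3 - <<'E'
from h import *
s=get_state();print(s["clock"],s["tcp_pos"],s["finger_gap"],s["wrist_force"],s["ft_torque"])
H=np.array([.4637,-.0703]);d=s["tcp_pos"][:2]-H;print(np.hypot(*d),np.arctan2(d[1],d[0])-np.radians(NY)+np.pi/2)
E
```

```text
44.0 [ 0.61403981 -0.05710359  0.07606098] 0.028911840339641 [0.57554734 1.12582381 0.31687943] [ 0.25576746 -0.05982237  0.00207536]
0.15091787017448902 1.548393411095574
```

Request:
send_rows --series '[0, 0, -2, 0, 0, 0, 0.34, 0, 0, -5, 0, 0, 0, 0.34, 0, 0, -9, 0, 0, 0, 0.34, 0, 0, -13, 0, 0, 0, 0.34, 0, 0, -17, 0, 0, 0, 0.34, 4, 0, -21, 0, 0, 0, 0.34, 8, 0, -25, 0, 0, 0, 0.34, 8, 0, -25, 0, 0, 0, 0.34, 8, 0, -25, 0, 0, 0, 0.34]'

```text
clock: 44.75
tcp_pos: [0.5322, -0.0649, 0.3318]
orientation: [0.004, -0.041, 0.999, -0.002]
wrist_force: [0.3, 0.0, 1.0]
finger_gap: 0.0288
```

```bash
python3 - <<'E'
from h import *
im,c=shot("w22");s=get_state();print(s["clock"],s["tcp_pos"],s["finger_gap"],s["wrist_force"])
a=cv2.rotate(im,cv2.ROTATE_90_COUNTERCLOCKWISE)
sd=read_camera("side")[150:290,230:430];sd=cv2.resize(sd,None,fx=2.2,fy=2.2)
cv2.imwrite("pics/fin.png",np.vstack([cv2.resize(im,(440,275)),sd]))
for n in("wrist","scene","side"):
    for q in silhouettes(n,"bar_knob")[:1]+silhouettes(n,"retain_bar")[:1]:print(n,q["p"],q["box"])
E1=[(*nw(-.122+.2*np.sin(t),-.074-.2*np.cos(t)),.056) for t in(1.571,1.4)]
print(proj("wrist",[*E1,(*nw(.028,-.074),.106)],c).round())
E
```

```text
44.8 [ 0.53355316 -0.0648737   0.32927877] 0.02915940902805185 [ 0.31479638  0.0886167  -0.81828683]
wrist 0.76 [305.1, 67.7, 30.7, 187.4]
wrist 0.67 [310.3, 70.9, 25.8, 185.8]
scene 0.97 [267.0, 133.6, 67.8, 20.4]
scene 0.74 [269.8, 134.8, 66.4, 21.9]
side 0.7 [296.5, 296.3, 8.9, 34.6]
side 0.67 [272.8, 213.5, 75.6, 25.4]
[[324. 256.]
 [298. 255.]
 [324. 236.]]
```

View pics/fin.png

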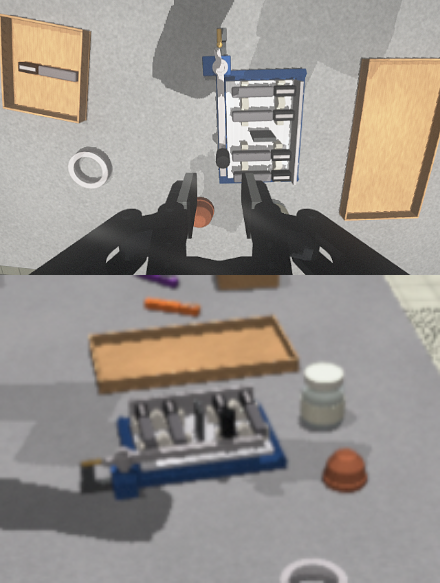

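```bash
python3 - <<'E'
from h import *
im,c=load("w22");im2,c2=shot("w23")
q=silhouettes("wrist","retain_bar")[0];cs=np.argwhere(q["pixels"])[:,::-1]
P=onz("wrist",cs,.056,c2)[:,:2];H=np.array([.4637,-.0703]);d=P-H;r=np.hypot(*d.T)
for lo,hi in((.06,.12),(.165,.2)):
    k=(r>lo)&(r<hi);print(k.sum(),np.median(np.arctan2(d[k,1],d[k,0]))-np.radians(NY)+np.pi/2)
k=(r>.03)&(r<.13);v=cv2.fitLine((P[k]*1000).astype(np.float32),cv2.DIST_HUBER,0,.01,.01)[:2,0];print("line angle",np.arctan(v[1]/v[0])-np.radians(NY)+np.pi/2)
E
```

```text
494 1.5731780905293262
344 1.5775492497614345
line angle 1.5947125564801363
```

The bar measures about 1.57 rad, and the arm is clear at z = 0.33. Handing in.

```bash
python3 -c "
from workcell import *
print(get_state()['wrist_force']);print(hand_in())"
```

```text
[-0.21830205  0.34763343  0.24157628]
the job is handed in; nothing more can be done
None
```

The job is handed in at about 45 s of the 210 s allowed; no verdict was reported.

**What I did:** I put the one printed pen in the carton and lifted the cradle, turned it half a turn and seated it again. All four tray pens then went into the slots, and I swung the retaining bar home by its knob. The orange and purple pens were left alone.

**What the last checks showed:**
- **Printed pen:** it lies in the carton.
- **Cradle:** at release the tool stood at 0.0415 m, the same height as when I gripped the cradle at the start. The stop bar is on the +y side.
- **Pens:** all four read within about 3 mm of their slots, and the last picture still shows four in the cradle. They sit about 2 mm to one side in x, which I put down to the camera.
- **Retaining bar:** two readings gave 1.573 and 1.578 rad, and a line fit gave 1.595 rad. The bar's end stop is at 1.571 rad, so the 1.595 must be measurement error.
- **Arm:** raised clear of everything, with no contact force. The jar, pad and tape roll look undisturbed.

**What disagreed:**
- The network's bar detections in the scene camera were from an old picture, so I did not use them.
- One rough handle reading was about 11 mm off in y. I took it for a misread pixel and did not repeat it.
- The network did not find the printed pen in the carton, so that check is from the pictures.

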